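# Unmould, turn over and sort cast stamps

## Robot

A 6-joint arm with a two-finger parallel gripper is mounted at the origin on a cart in front of the work surface, level with it; the furniture and walls round the work are solid. World frame = base frame: x ahead of the robot, y to its left, z up, the work surface at z = 0. Lengths are in m, angles in rad, forces in N, time in s.
With the tool pointing down it reaches from about 0.35 to 0.875 m from the base axis. Payload 4.2 kg.
Tool frame: the origin (TCP) lies midway between the tips of the shut fingers; the grasp point (between the pads) lies 19 mm behind it (arm.grasp_offset is the distance from the TCP to the grasp point, in m); z points along the fingers, y is the line along which they close (so a half turn about z gives the same grasp; the last joint's range is limited). The gripper opens to 87 mm and grips with 3 to 60 N. Pads are 19 mm wide; open, the fingers measure 117 mm over their backs; the gripper's body (75 mm by 190 mm) begins 51 mm behind the grasp point.
Start: joints at [1.486, 0.385, 0.008, 0, -1.194, -0.259], TCP at [0.211, 0.588, 0.223] pointing down, gripper open.
Joint ranges: [-3.14, 3.14], [-1.21, 2.06], [-1.07, 1.41], [-3.16, 2.05], [-2.99, -0.16], [-3.1, 3.1]. Speed limits (rad/s): [2.79, 2.79, 3.14, 3.14, 3.14, 3.14].

## Interface

Orientations are given as a 3x3 rotation matrix whose columns are the frame's x, y, z axes.
In Python, from rig import status, read_camera, camera_info, workorder, arm gives the robot as it stands.
- The arm moves only by the tool servo_tool, never from a script. Its argument "plan" is a list that holds one entry, the list of rows, each a list of 4 numbers: the shift along the world's x, y, z each as a share of 0.05 m, from -1 to 1, then the turn about the world's z as a share of 1.5 rad, from -1 to 1. A call has 1 to 5 rows; each row shifts and turns the commanded pose from where the row before left it; what a row does not reach is not made up. A row lasts 1/8 s, in which the tool goes at most 62.5 mm and 10.7 degrees, less where a joint would pass 70% of its speed; a pose out of reach is approached as far as the arm can. A call with a number of a shift or a turn outside -1 to 1 is refused whole. A call with a gripper value outside its range is refused whole. "claw" is the gripper's target within -1 to 1 (fully open at 1, half-way at 0, shut at -1), set as the call begins (left out, the last holds). The fingers move at their own pace and stop on an object; "force" is the grip in N (left out, the last holds). Time passes only in rows, so rows that do not move let the fingers close. It gives the time, the measured TCP pose, the force, the opening and the grip force at its end, in the units of the state.
- status.read_state(): the state, without advancing time (a new reading comes with each control period).
- read_camera(name): name is "side" or "top"; returns the picture (400x640x3 uint8, red, green, blue); there is no depth.
- camera_info(name): a dict with "camera_matrix" (3x3 intrinsics, pixels), "position" and "attitude" of the camera in the world. Camera axes: x right, y down, z forward; pixel columns grow to the right and rows downward; lengths in m; the calibration is good to about 2 mm. A picture is of the moment at which its call begins. camera_info takes no time and is no camera call.
- workorder.finish_job(): hands the job in; it is judged then, once.
The state is a dict: "time_s": time; "q": joint angles; "dq": joint speeds; "joint_efforts": joint torques, N m; "tool_pos": TCP position; "tcp_rot": TCP orientation; "force": force on the tool from outside, world axes, zero at the start; "torque": the same for the moment, N m; "opening": opening from 0.0 (shut) to 1.0 (fully open); "finger_force": force on a finger pad.
Only numpy, scipy, OpenCV 4.12 (cv2) and the standard library are available. Lean on these libraries where they do the work, as an engineer would, in place of code of your own. Each camera call takes 0.05 s, during which the arm holds its last target. There are 200 camera calls.

## Task

The stamps cast in the dark open mould on the desk have set. Lift each one out of its pocket and turn it over to see which printing face the mould has left on its underside, then sort them: ring faces into the round tray, two-bar faces into the square tray. Leave every stamp lying flat on its tray's floor, well inside the rim, with its printing face up, and do not disturb the other things on the desk.

Things in the scene. Friction and masses are not known exactly. Their poses are not given: they have to be found in the camera images.
- stamp_a_c (a point): loose cast stamp, a pale block 64 (its x) x 50 (its y) x 50 (its z) mm, 0.13 to 0.25 kg, or absent (None) in some runs. This point is its centre, 25 mm from the long faces and 32 mm from the two ends; its z axis points out of its plain face, so its printing face, with the ring (38 mm across) in dark rubber, looks along -z, and -z points down while it sits in the mould
- stamp_b_c (a point): loose cast stamp, a pale block 64 (its x) x 50 (its y) x 50 (its z) mm, 0.13 to 0.25 kg, or absent (None) in some runs. This point is its centre, 25 mm from the long faces and 32 mm from the two ends; its z axis points out of its plain face, so its printing face, with the ring (38 mm across) in dark rubber, looks along -z, and -z points down while it sits in the mould
- stamp_c_c (a point): loose cast stamp, a pale block 64 (its x) x 50 (its y) x 50 (its z) mm, 0.13 to 0.25 kg, or absent (None) in some runs. This point is its centre, 25 mm from the long faces and 32 mm from the two ends; its z axis points out of its plain face, so its printing face, with the two parallel bars (48 mm long) in dark rubber, looks along -z, and -z points down while it sits in the mould
- stamp_d_c (a point): loose cast stamp, a pale block 64 (its x) x 50 (its y) x 50 (its z) mm, 0.13 to 0.25 kg, or absent (None) in some runs. This point is its centre, 25 mm from the long faces and 32 mm from the two ends; its z axis points out of its plain face, so its printing face, with the two parallel bars (48 mm long) in dark rubber, looks along -z, and -z points down while it sits in the mould
- mould: fixed dark open mould, 226 x 226 x 20 mm, origin under its centre. Four pockets centred at (+-56, +-56) mm in its x, y, each 70 x 56 mm and 12 mm deep (floor 8 mm above the desk), so a stamp in it has 3 mm of play each way and its upper 38 mm stand above the mould; the stamp's x runs along the mould's x. Which stamp is in which pocket varies; a pocket may be empty
- round_in (a point): centre of the floor of the fixed round wooden tray, 4 mm above the desk; the floor is 218 mm across inside a rim 5 mm thick that stands 8 mm above the desk
- square_in (a point): centre of the floor of the fixed square wooden tray, 5 mm above the desk; the floor is 200 x 200 mm along its x and y inside a rim 5 mm thick that stands 8 mm above the desk
- memo_book: bystander, to be left alone: pocket notebook 148 x 105 x 12 mm; origin under its centre
- remote: bystander, to be left alone: small remote control 100 x 36 x 13 mm; origin under its centre
- lens_cap: bystander, to be left alone: round lens cap, 56 mm across, 10 mm high; origin under its centre
- stapler: bystander, to be left alone: stapler 30 x 122 x 44 mm; origin under its centre
Not all that is in view belongs to the job. What is shaped like the part that bears stamp_d_c but blue or yellow is not meant.

How it is judged:
By the outcome, as a careful person would: the job done as asked, in the order asked, and still so for the second after the job is handed in, with the robot touching nothing.
Of stamp_a, stamp_b, stamp_c, stamp_d only 3 to 4 are there at a start; the rules pass over those that are not, and their reading is None.
At some moment in a run one of stamp_a, stamp_b, stamp_c, stamp_d may be knocked a few centimetres aside while the robot is not near it.
Once in a run the grip may slacken for a moment while it holds something.
It also fails if it takes over 210 s, if anything falls off the work surface, if the arm or the gripper's body presses on something with over 40 N, if the wrist force passes 120 N, or if a joint passes its speed limit or range.

## Working session

There is one attempt and no reset: what is moved stays moved. The work goes in short steps, Python scripts to look and compute and a tool call to move; the robot and the scene stay as the last step left them, time stands still between calls to the robot, and variables do not carry over. Pictures are saved under pics/ and viewed, at most 14 in all, crops included, and the job is handed in when it is done.

Besides the shell and the picture viewer there is one more tool, called after ">>>" as name([rows], argument=value, ...), one row to a line, values as JSON. servo_tool: Moves the arm, as the interface text tells. Its arguments: {"type":"object","properties":{"plan":{"type":"array"},"claw":{"type":"number"},"force":{"type":"number"}},"required":["plan"]}

```bash
ls; mkdir -p pics
cat > h.py <<'E'
import numpy as np, cv2
from rig import status, read_camera, camera_info, workorder, arm
def save(cam,fn,crop=None,s=1):
    im=read_camera(cam)[:,:,::-1].copy()
    if crop: x0,y0,x1,y1=crop; im=im[y0:y1,x0:x1]
    if s!=1: im=cv2.resize(im,None,fx=s,fy=s,interpolation=cv2.INTER_CUBIC)
    cv2.imwrite('pics/'+fn,im)
def w(cam,u,v,z):
    i=camera_info(cam);K=np.array(i['camera_matrix']);R=np.array(i['attitude']);p=np.array(i['position'])
    d=R@np.linalg.inv(K)@np.array([u,v,1.]);return p+d*(z-p[2])/d[2]
def px(cam,P):
    i=camera_info(cam);K=np.array(i['camera_matrix']);R=np.array(i['attitude']);p=np.array(i['position'])
    c=K@(R.T@(np.array(P)-p));return c[:2]/c[2]
E
python3 - <<'E'
from h import *
for c in('top','side'):
    print(c,camera_info(c)); save(c,c+'0.png',s=1.25)
s=status.read_state();print(s)
print(np.array(arm.grasp_offset))
E
```

```text
pics
top {'camera_matrix': array([[480.28193231,   0.        , 309.90851106],
       [  0.        , 480.28193231, 200.34892675],
       [  0.        ,   0.        ,   1.        ]]), 'position': array([0.25907275, 0.01635021, 1.49157763]), 'attitude': array([[ 0.08122454, -0.97459117,  0.20874537],
       [-0.99669058, -0.07874298,  0.02018499],
       [-0.00323488, -0.20969406, -0.9777617 ]])}
side {'camera_matrix': array([[416.3814604 ,   0.        , 324.99454766],
       [  0.        , 416.3814604 , 203.37856348],
       [  0.        ,   0.        ,   1.        ]]), 'position': array([ 0.43337453, -1.37858652,  0.5933479 ]), 'attitude': array([[ 0.99475479, -0.0423337 ,  0.09311699],
       [-0.10209523, -0.35499876,  0.92927522],
       [-0.00628324, -0.93390778, -0.35745879]])}
{'time_s': 0.1, 'q': array([ 1.48557977e+00,  3.85505205e-01,  6.77166728e-03, -4.50272497e-04,
       -1.19399556e+00, -2.58603429e-01]), 'dq': array([-0.000922  , -0.00178216,  0.00268108,  0.00186513,  0.000192  ,
       -0.00056599]), 'joint_efforts': array([ 1.06639909e-03, -3.91687703e+01,  1.87935483e+01,  4.23194110e+00,
        1.34703549e-02, -7.17416356e-05]), 'tool_pos': array([0.2104759 , 0.58792659, 0.22155489]), 'tcp_rot': array([[ 9.41417903e-01, -3.37241743e-01, -5.81666496e-04],
       [-3.37242233e-01, -9.41416010e-01, -1.89008270e-03],
       [ 8.98246321e-05,  1.97552020e-03, -9.99998045e-01]]), 'force': array([0.06187889, 0.2300933 , 0.28312796]), 'torque': array([-0.02514239, -0.00748932, -0.04487605]), 'finger_force': 0.0, 'opening': 0.9995573224681161}
0.0187
```

View pics/top0.png

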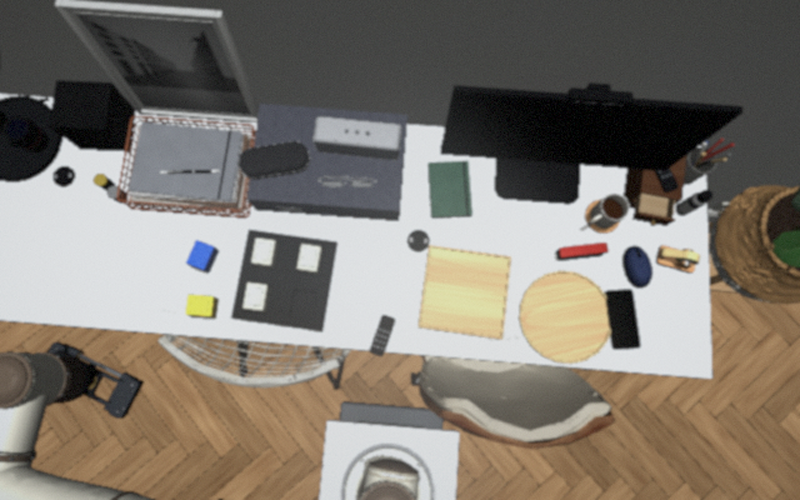

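View pics/side0.png

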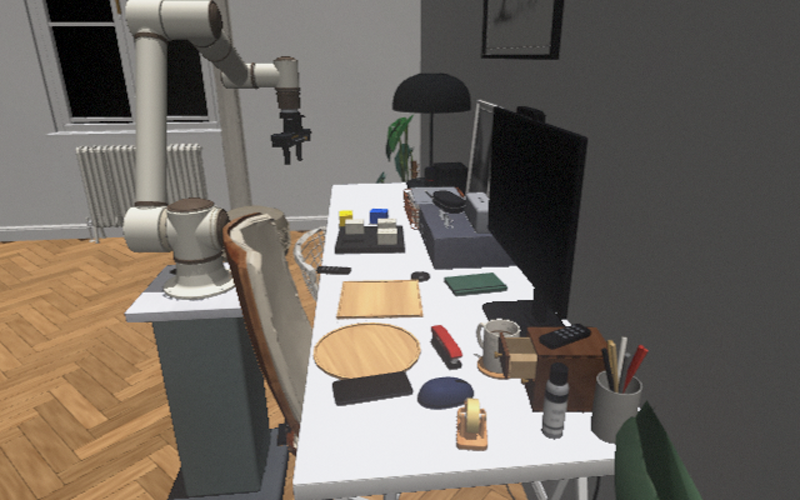

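Top view: the mould is at about (285,280) in the enlarged picture. It holds three pale stamps at (263,251), (309,257) and (255,297), and the lower-right pocket is empty. The blue (201,256) and yellow (201,306) blocks are decoys. The square tray is at (465,293) and the round tray at (565,317). I'll enlarge the mould and trays to measure them.

Run:
```python
from h import *
im=read_camera('top')[:,:,::-1]
a=cv2.resize(im[175:275,140:300],None,fx=5,fy=5,interpolation=cv2.INTER_CUBIC);cv2.imwrite('pics/m1.png',a)
for n,u,v,z in [('mUL',247,232,.02),('mUR',337,241,.02),('mLR',323,329,.02),('mLL',233,319,.02),('A',263,251,.058),('B',309,257,.058),('C',255,297,.058),
 ('sqUL',425,247,.008),('sqUR',511,256,.008),('sqLR',501,338,.008),('sqLL',418,330,.008),('roundC',565,317,.006),('rL',519,317,.008),('rR',611,317,.008),('rT',565,271,.008),('rB',565,362,.008),('cap',418,240,.01),('remote',383,335,.013),('deskedge',345,350,0),('deskedge2',712,377,0)]:
    print(n,w('top',u/1.25,v/1.25,z).round(3))
```

```text
mUL [0.592 0.404 0.02 ]
mUR [0.587 0.175 0.02 ]
mLR [0.365 0.187 0.02 ]
mLL [0.372 0.41  0.02 ]
A [0.539 0.349 0.058]
B [0.533 0.235 0.058]
C [0.425 0.354 0.058]
sqUL [ 0.592 -0.047  0.008]
sqUR [ 0.587 -0.265  0.008]
sqLR [ 0.38  -0.248  0.008]
sqLL [ 0.383 -0.044  0.008]
roundC [ 0.444 -0.404  0.006]
rL [ 0.435 -0.29   0.008]
rR [ 0.453 -0.516  0.008]
rT [ 0.559 -0.401  0.008]
rB [ 0.334 -0.405  0.008]
cap [ 0.609 -0.028  0.01 ]
remote [0.363 0.04  0.013]
deskedge [0.32  0.131 0.   ]
deskedge2 [ 0.328 -0.764  0.   ]
```

View pics/m1.png

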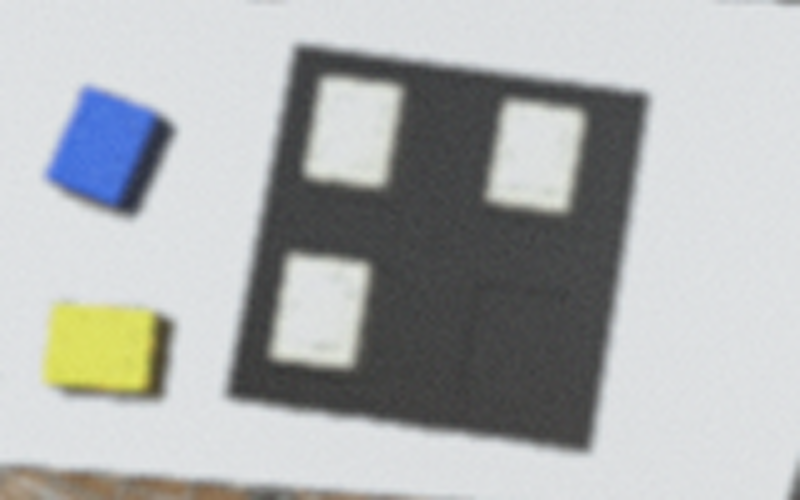

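Run:
```python
from h import *
c=lambda u,v:(140+u/5,175+v/5)
M=np.array([w('top',*c(*p),.02)[:2] for p in [(295,45),(648,95),(590,450),(230,397)]])
print(M.round(4)); m=M.mean(0); print('centre',m, [np.linalg.norm(M[i]-M[i-1]).round(3) for i in range(4)])
d=(M[0]+M[1]-M[2]-M[3]); yaw=np.arctan2(d[1],d[0]); e=(M[0]+M[3]-M[1]-M[2]); print('yaw',yaw,np.arctan2(-e[0],e[1]))
yaw=(yaw+np.arctan2(-e[0],e[1]))/2
R=np.array([[np.cos(yaw),-np.sin(yaw)],[np.sin(yaw),np.cos(yaw)]])
for n,o in dict(A=(56,56),B=(56,-56),C=(-56,56)).items():
    p=m+R@np.array(o)/1000; print(n,p.round(4))
    for z in(.058,.02): print(z,[tuple(((px('top',[*(p+R@np.array(k)/1000),z])-[140,175])*5).round().astype(int)) for k in[(32,25),(32,-25),(-32,-25),(-32,25)]])
```

```text
[[0.5977 0.4003]
 [0.5834 0.1747]
 [0.3597 0.188 ]
 [0.374  0.4112]]
centre [0.47868276 0.29353926] [np.float64(0.224), np.float64(0.226), np.float64(0.224), np.float64(0.224)]
yaw -0.054186104015805224 -0.06349524921372296
A [0.5379 0.3461]
0.058 [(np.int64(325), np.int64(75)), (np.int64(406), np.int64(87)), (np.int64(387), np.int64(188)), (np.int64(306), np.int64(177))]
0.02 [(np.int64(339), np.int64(89)), (np.int64(417), np.int64(100)), (np.int64(399), np.int64(199)), (np.int64(320), np.int64(188))]
B [0.5313 0.2343]
0.058 [(np.int64(505), np.int64(100)), (np.int64(586), np.int64(111)), (np.int64(569), np.int64(213)), (np.int64(487), np.int64(202))]
0.02 [(np.int64(514), np.int64(114)), (np.int64(593), np.int64(124)), (np.int64(576), np.int64(224)), (np.int64(497), np.int64(213))]
C [0.4261 0.3527]
0.058 [(np.int64(291), np.int64(254)), (np.int64(373), np.int64(266)), (np.int64(353), np.int64(370)), (np.int64(271), np.int64(359))]
0.02 [(np.int64(305), np.int64(264)), (np.int64(385), np.int64(275)), (np.int64(366), np.int64(377)), (np.int64(286), np.int64(366))]
```

The mould is square (224–226 mm) at yaw −0.06, and the stamps match their pocket model, so A is at (0.538,0.347), B at (0.531,0.2345) and C at (0.426,0.353). The wrist can't tilt, so my plan is to grip a stamp by its ends, near its −y side, and roll it twice about its +y bottom edge on free desk. I'll start with B.

>>> servo_tool([
  [[0.8,-0.884,0,-0.12],[0.8,-0.884,0,-0.12],[0.8,-0.884,0,-0.12],[0.8,-0.884,0,-0.12],[0.8,-0.884,0,-0.12]],
], claw=1, force=20)

```text
time_s: 0.78
tool_pos: [0.4115, 0.3658, 0.2225]
tcp_rot: [[0.316, -0.949, -0.0], [-0.949, -0.316, -0.0], [0.0, 0.0, -1.0]]
force: [0.4, 0.2, -0.3]
opening: 1.0
finger_force: 0.0
```

>>> servo_tool([
  [[0.8,-0.884,0,-0.12],[0.8,-0.884,0,-0.12],[0.8,-0.884,0,-0.0175],[0,0,0,0],[0,0,0,0]],
])

```text
time_s: 1.4
tool_pos: [0.5304, 0.2346, 0.2221]
tcp_rot: [[-0.06, -0.998, -0.001], [-0.998, 0.06, -0.0], [0.0, 0.001, -1.0]]
force: [-1.2, -0.8, 0.4]
opening: 1.001
finger_force: 0.0
```

>>> servo_tool([
  [[0,0,-0.99,0],[0,0,-0.99,0],[0,0,-0.99,0],[0,0,-0.5,0],[0,0,-0.49,0]],
])

```text
time_s: 2.02
tool_pos: [0.5295, 0.2363, 0.0235]
tcp_rot: [[-0.056, -0.998, -0.001], [-0.998, 0.056, -0.0], [0.0, 0.0, -1.0]]
force: [0.5, -0.0, 0.6]
opening: 0.999
finger_force: 0.0
```

>>> servo_tool([
  [[0,0,0,0],[0,0,0,0],[0,0,0,0],[0,0,0,0],[0,0,0,0]],
], claw=-1, force=25)

```text
time_s: 2.65
tool_pos: [0.531, 0.2355, 0.0258]
tcp_rot: [[-0.059, -0.998, 0.002], [-0.998, 0.059, 0.001], [-0.002, -0.001, -1.0]]
force: [-2.7, 1.7, 4.7]
opening: 0.736
finger_force: 25.0
```

>>> servo_tool([
  [[0,0,0.3,0],[0,0,0.6,0],[0,0,0.6,0],[0,0,0,0]],
])

```text
time_s: 3.15
tool_pos: [0.5322, 0.2355, 0.1025]
tcp_rot: [[-0.059, -0.998, 0.005], [-0.998, 0.059, 0.003], [-0.004, -0.005, -1.0]]
force: [-0.1, -0.6, -1.1]
opening: 0.734
finger_force: 25.0
```

>>> servo_tool([
  [[-0.13,-0.9,0,0.008],[-0.13,-0.9,0,0.008],[-0.13,-0.9,0,0.008],[-0.13,-0.9,0,0.008],[-0.13,-0.9,0,0.008]],
])

```text
time_s: 3.78
tool_pos: [0.4968, 0.008, 0.0986]
tcp_rot: [[0.001, -1.0, -0.002], [-1.0, -0.001, -0.001], [0.001, 0.002, -1.0]]
force: [-0.5, 0.1, -1.8]
opening: 0.734
finger_force: 25.0
```

>>> servo_tool([
  [[0,0,0,0],[0,0,-0.6,0],[0,0,-0.6,0],[0,0,-0.3,0],[0,0,-0.1,0]],
])

```text
time_s: 4.4
tool_pos: [0.4972, 0.0098, 0.018]
tcp_rot: [[0.001, -1.0, -0.003], [-1.0, -0.001, -0.001], [0.001, 0.003, -1.0]]
force: [0.2, 0.0, -1.1]
opening: 0.731
finger_force: 25.0
```

>>> servo_tool([
  [[0,0,0,0]],
])

```text
time_s: 4.53
tool_pos: [0.4982, 0.0101, 0.0194]
tcp_rot: [[0.001, -1.0, -0.0], [-1.0, -0.001, -0.0], [0.0, 0.0, -1.0]]
force: [0.6, -0.5, -1.6]
opening: 0.733
finger_force: 25.0
```

>>> servo_tool([
  [[0,0,-0.05,0],[0,0,0,0]],
])

```text
time_s: 4.78
tool_pos: [0.4989, 0.0101, 0.0178]
tcp_rot: [[0.001, -1.0, 0.002], [-1.0, -0.001, 0.001], [-0.001, -0.002, -1.0]]
force: [-0.8, 1.0, 1.7]
opening: 0.734
finger_force: 25.0
```

>>> servo_tool([
  [[0,0,0,0],[0,0,0,0],[0,-0.16,-0.08,0],[0,-0.16,-0.08,0],[0,0,0,0]],
], claw=1)

```text
time_s: 5.4
tool_pos: [0.4976, -0.0071, 0.0085]
tcp_rot: [[-0.001, -1.0, -0.001], [-1.0, 0.001, -0.0], [0.0, 0.001, -1.0]]
force: [0.9, 0.5, 0.1]
opening: 0.995
finger_force: 0.0
```

>>> servo_tool([
  [[0,0,0,0],[0,0,0,0],[0,0,0,0],[0,0,0,0]],
], claw=-1, force=6)

```text
time_s: 5.9
tool_pos: [0.4983, -0.006, 0.0092]
tcp_rot: [[0.001, -1.0, 0.0], [-1.0, -0.001, 0.0], [-0.0, -0.0, -1.0]]
force: [0.2, 0.5, 1.5]
opening: 0.736
finger_force: 6.0
```

>>> servo_tool([
  [[0,0.174,0.198,0],[0,0.218,0.148,0],[0,0.25,0.084,0],[0,0.264,0.018,0],[0,0.258,-0.052,0]],
])

```text
time_s: 6.52
tool_pos: [0.4982, 0.0532, 0.0289]
tcp_rot: [[0.001, -1.0, 0.0], [-1.0, -0.001, 0.0], [-0.0, -0.0, -1.0]]
force: [0.8, 0.2, -2.3]
opening: 0.735
finger_force: 6.0
```

>>> servo_tool([
  [[0,0.236,-0.116,0],[0,0,0,0],[0,0,0,0]],
])

```text
time_s: 6.9
tool_pos: [0.4979, 0.0637, 0.0227]
tcp_rot: [[0.001, -1.0, -0.001], [-1.0, -0.001, -0.0], [0.0, 0.001, -1.0]]
force: [-0.9, 0.1, -0.5]
opening: 0.738
finger_force: 6.0
```

Run:
```python
from h import *
save('side','s1.png',crop=(250,130,430,250),s=4)
```

```text
(no output)
```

View pics/s1.png

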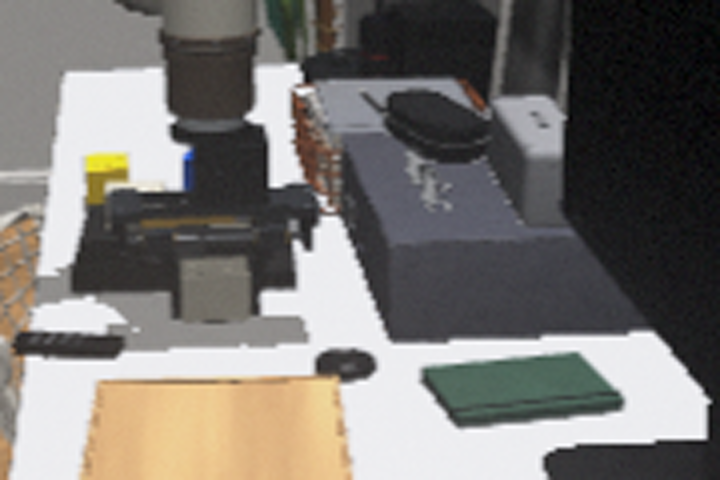

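Run:
```python
from h import *
f=lambda P:((px('side',P)-[250,130])*4).round()
print('unrot',f([.467,.054,.014]),f([.53,.054,.014]),f([.53,.054,.064]))
print('rot',f([.467,.036,.0]),f([.53,.036,.0]),f([.53,.036,.05]))
```

```text
unrot [182. 327.] [250. 324.] [249. 274.]
rot [183. 349.] [252. 345.] [251. 295.]
```

The face toward the side camera, at crop (215,290), is plain. The stamp was lifted without pivoting. I'll raise it and slacken to 3 N so gravity can swing it.

>>> servo_tool([
  [[0,0,0.3,0],[0,0,0,0]],
])

```text
time_s: 7.2
tool_pos: [0.499, 0.0638, 0.0389]
tcp_rot: [[0.0, -1.0, 0.002], [-1.0, -0.0, 0.001], [-0.001, -0.002, -1.0]]
force: [-0.6, 0.5, -1.6]
opening: 0.736
finger_force: 6.0
```

>>> servo_tool([
  [[0,0,0,0],[0,0,0,0],[0,0,0,0]],
], force=3)

```text
time_s: 7.58
tool_pos: [0.4979, 0.0637, 0.0377]
tcp_rot: [[0.001, -1.0, -0.001], [-1.0, -0.001, -0.0], [0.0, 0.001, -1.0]]
force: [-0.2, 1.1, -1.7]
opening: 0.736
finger_force: 3.0
```

Run:
```python
from h import *
save('side','s2.png',crop=(270,160,350,220),s=8)
```

```text
(no output)
```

View pics/s2.png

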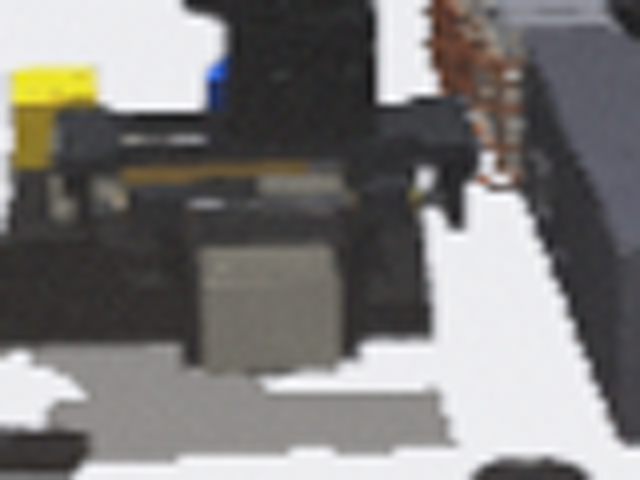

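It still hasn't pivoted at 3 N because the pads' friction holds it. I'll use the mould's 20 mm wall as a ledge instead. That means regripping near the centre, laying the +y part of the stamp on the mould's edge, and pressing down and inward so it turns 90° in the grip.

>>> servo_tool([
  [[0,0,-0.28,0],[0,0,-0.28,0],[0,0,-0.04,0],[0,0,0,0]],
], force=10)

```text
time_s: 8.12
tool_pos: [0.4978, 0.0636, 0.0075]
tcp_rot: [[0.001, -1.0, -0.001], [-1.0, -0.001, -0.001], [0.001, 0.001, -1.0]]
force: [-0.9, -0.6, 0.7]
opening: 0.734
finger_force: 10.0
```

>>> servo_tool([
  [[0,0,0,0],[0,0,0,0],[0,0.1,-0.03,-0.02],[0,0.1,-0.03,-0.02],[0,0,0,0]],
], claw=1)

```text
time_s: 8.75
tool_pos: [0.4982, 0.074, 0.0049]
tcp_rot: [[-0.058, -0.998, -0.0], [-0.998, 0.058, -0.0], [0.0, 0.0, -1.0]]
force: [-0.3, 1.2, 0.2]
opening: 0.998
finger_force: 0.0
```

Run:
```python
from h import *
i=read_camera('side')[:,:,::-1]; j=read_camera('top')[:,:,::-1]
f=lambda a,s:cv2.resize(a,None,fx=s,fy=s,interpolation=cv2.INTER_CUBIC)
cv2.imwrite('pics/c3.png',np.vstack([f(i[160:220,270:370],6),f(j[190:230,240:340],6)]))
print(status.read_state()['tool_pos'])
```

```text
[0.49811091 0.07374883 0.0049978 ]
```

View pics/c3.png

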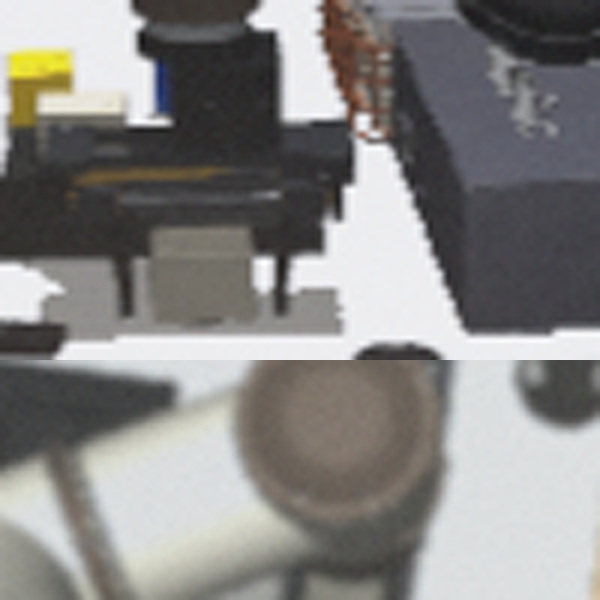

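Run:
```python
from h import *
for u,v,z in[(155,320,0),(250,318,0),(155,258,.05),(252,255,.05),(157,228,.05),(250,226,.05)]: print(w('side',270+u/6,160+v/6,z).round(4))
```

```text
[0.4685 0.0728 0.    ]
[0.5278 0.0691 0.    ]
[0.4692 0.0505 0.05  ]
[0.5284 0.0486 0.05  ]
[0.4724 0.1035 0.05  ]
[0.531  0.1001 0.05  ]
```

>>> servo_tool([
  [[0,-0.04,0,0],[0,0,0,0]],
])

```text
time_s: 9.1
tool_pos: [0.4981, 0.0715, 0.0051]
tcp_rot: [[-0.059, -0.998, 0.0], [-0.998, 0.059, -0.0], [0.0, -0.0, -1.0]]
force: [-0.1, 0.2, -0.4]
opening: 0.999
finger_force: 0.0
```

>>> servo_tool([
  [[0,0,0,0],[0,0,0,0],[0,0,0,0],[0,0,0.25,0],[0,0,0.25,0]],
], claw=-1, force=10)

```text
time_s: 9.72
tool_pos: [0.4981, 0.0719, 0.0309]
tcp_rot: [[-0.059, -0.998, -0.0], [-0.998, 0.059, -0.0], [0.0, 0.0, -1.0]]
force: [-0.7, 0.2, -1.1]
opening: 0.743
finger_force: 9.9
```

>>> servo_tool([
  [[0,0.8,0,0],[0,0.6,0,0],[0,0.2,0,0],[0,0,0,0]],
])

```text
time_s: 10.22
tool_pos: [0.4981, 0.1522, 0.0305]
tcp_rot: [[-0.058, -0.998, 0.0], [-0.998, 0.058, 0.0], [-0.0, -0.0, -1.0]]
force: [1.0, -0.4, -1.6]
opening: 0.745
finger_force: 9.9
```

>>> servo_tool([
  [[0,0,-0.08,0],[0,0,-0.08,0],[0,0,-0.08,0],[0,0,-0.08,0],[0,0,0,0]],
])

```text
time_s: 10.85
tool_pos: [0.4974, 0.1499, 0.014]
tcp_rot: [[-0.06, -0.998, -0.002], [-0.998, 0.06, -0.002], [0.002, 0.002, -1.0]]
force: [-0.6, -4.5, 3.2]
opening: 0.732
finger_force: 10.0
```

>>> servo_tool([
  [[0,0.02,-0.04,0],[0,0.05,0,0],[0,0.05,0,0],[0,0.04,0,0],[0,0,0,0]],
])

```text
time_s: 11.48
tool_pos: [0.4971, 0.1568, 0.0125]
tcp_rot: [[-0.06, -0.998, -0.003], [-0.998, 0.06, -0.004], [0.004, 0.003, -1.0]]
force: [-0.6, -8.6, 8.7]
opening: 0.732
finger_force: 10.0
```

Run:
```python
from h import *
save('side','s4.png',crop=(270,150,350,210),s=8)
print(status.read_state()['tool_pos'])
```

```text
[0.49712273 0.15682115 0.01250471]
```

View pics/s4.png

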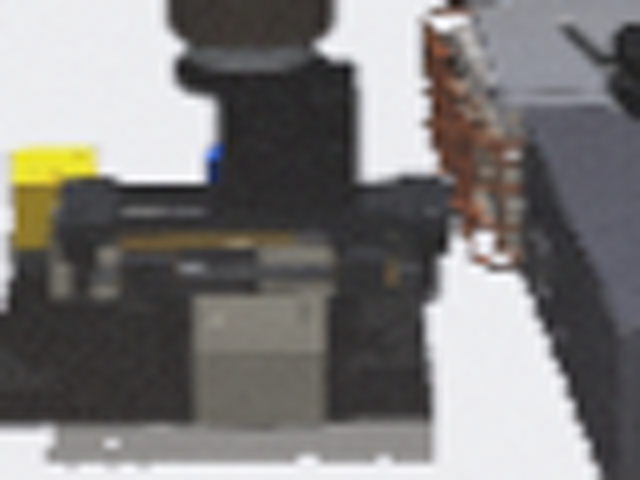

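It is rotating: the top face now covers rows 295–352 and the force normal suggests about 40°. I'll keep going.

>>> servo_tool([
  [[0,0.04,0.02,0],[0,0.04,0,0],[0,0.02,0,0],[0,0,0,0]],
])

```text
time_s: 12.02
tool_pos: [0.4971, 0.1614, 0.0136]
tcp_rot: [[-0.06, -0.998, -0.003], [-0.998, 0.061, -0.004], [0.005, 0.003, -1.0]]
force: [-0.3, -10.9, 9.9]
opening: 0.732
finger_force: 10.0
```

>>> servo_tool([
  [[0,0,-0.04,0],[0,0,-0.04,0],[0,0,-0.04,0],[0,0,0,0]],
])

```text
time_s: 12.52
tool_pos: [0.4973, 0.1629, 0.0075]
tcp_rot: [[-0.06, -0.998, -0.002], [-0.998, 0.06, -0.002], [0.002, 0.002, -1.0]]
force: [-2.7, -6.0, 8.2]
opening: 0.733
finger_force: 10.0
```

Run:
```python
from h import *
save('side','s5.png',crop=(270,150,350,210),s=8)
print(status.read_state()['tool_pos'])
```

```text
[0.49729822 0.16288233 0.00753274]
```

View pics/s5.png

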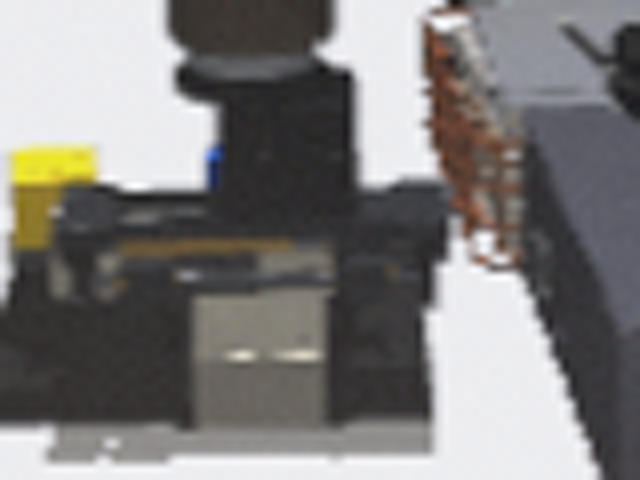

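>>> servo_tool([
  [[0,-0.1,0.2,0],[0,-0.3,0.3,0],[0,-0.6,0.3,0],[0,-0.6,0,0],[0,0,0,0]],
], force=25)

```text
time_s: 13.2
tool_pos: [0.4979, 0.0828, 0.0479]
tcp_rot: [[-0.063, -0.998, 0.0], [-0.998, 0.063, 0.001], [-0.001, -0.0, -1.0]]
force: [0.2, 0.6, -2.1]
opening: 0.732
finger_force: 25.0
```

Run:
```python
from h import *
save('side','s6.png',crop=(270,150,350,210),s=8)
print(status.read_state()['tool_pos'])
```

```text
[0.49834585 0.08381747 0.0477957 ]
```

View pics/s6.png

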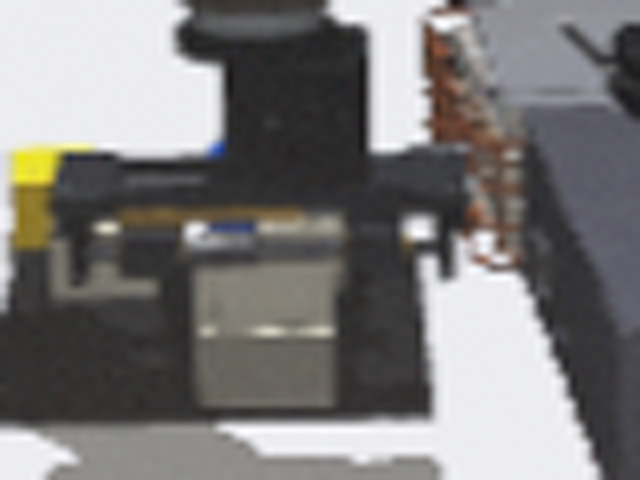

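The stamp is now tilted about 27° in the grip: front face at rows 332–405, top face at 260–332. Next I'll trap its lower edge against the square tray's outer rim and roll it on in an arc. First I'll measure that rim with image code.

```bash
cat >> h.py <<'E'
def tray(j):
    hsv=cv2.cvtColor(np.ascontiguousarray(j),cv2.COLOR_BGR2HSV)
    m=cv2.inRange(hsv,(8,60,120),(30,255,255)); m[:190]=0; m[292:]=0; m[:,:330]=0; m[:,492:]=0
    return m
E
python3 - <<'E'
from h import *
j=read_camera('top')[:,:,::-1]; m=tray(j)
cs,_=cv2.findContours(m,cv2.RETR_EXTERNAL,cv2.CHAIN_APPROX_NONE)
for c in sorted(cs,key=cv2.contourArea)[-2:]:
    W=np.array([w('top',u,v,.008)[:2] for u,v in c[:,0]])
    print('area',cv2.contourArea(c),c[:,0].min(0),c[:,0].max(0))
    r=cv2.minAreaRect((W*1000).astype(np.float32)); print('rect',r, cv2.boxPoints(r).round(1).tolist())
    print('circ',cv2.minEnclosingCircle((W*1000).astype(np.float32)))
E
```

```text
area 4010.5 [416 217] [488 289]
rect ((446.5693359375, -400.2324523925781), (223.21719360351562, 217.78350830078125), 8.723857879638672) [[319.70001220703125, -309.5], [352.79998779296875, -524.7999877929688], [573.4000244140625, -490.8999938964844], [540.4000244140625, -275.70001220703125]]
circ ((445.2738342285156, -405.11273193359375), 113.92842864990234)
area 4152.0 [336 197] [407 270]
rect ((487.7645263671875, -153.05020141601562), (204.35421752929688, 205.29156494140625), 86.53401947021484) [[379.1000061035156, -248.8000030517578], [584.0, -261.20001220703125], [596.4000244140625, -57.29999923706055], [391.5, -44.900001525878906]]
circ ((488.1462097167969, -152.89602661132812), 142.0490264892578)
```

>>> servo_tool([
  [[0,-0.8,0,0],[0,-0.8,0,0],[0,-0.7,0,0],[0,0,-0.35,0],[0,0,-0.3,0]],
])

```text
time_s: 13.92
tool_pos: [0.4987, -0.03, 0.0144]
tcp_rot: [[-0.059, -0.998, 0.001], [-0.998, 0.059, 0.0], [-0.0, -0.001, -1.0]]
force: [-0.2, 0.2, -0.6]
opening: 0.735
finger_force: 25.0
```

>>> servo_tool([
  [[0,0,-0.06,0],[0,0,0,0]],
])

```text
time_s: 14.18
tool_pos: [0.4985, -0.0297, 0.0117]
tcp_rot: [[-0.058, -0.998, 0.0], [-0.998, 0.058, -0.0], [0.0, -0.0, -1.0]]
force: [-0.1, -0.5, -1.1]
opening: 0.733
finger_force: 25.0
```

>>> servo_tool([
  [[0,-0.04,-0.04,0],[0,-0.04,0,0],[0,0,0,0]],
], force=10)

```text
time_s: 14.55
tool_pos: [0.4983, -0.0343, 0.0098]
tcp_rot: [[-0.059, -0.998, 0.001], [-0.998, 0.059, 0.0], [-0.0, -0.001, -1.0]]
force: [0.1, 0.5, -2.1]
opening: 0.738
finger_force: 10.0
```

>>> servo_tool([
  [[0,0,-0.03,0],[0,0,0,0]],
])

```text
time_s: 14.8
tool_pos: [0.498, -0.0342, 0.008]
tcp_rot: [[-0.059, -0.998, -0.0], [-0.998, 0.059, -0.0], [0.0, 0.0, -1.0]]
force: [-0.6, -0.1, -1.6]
opening: 0.735
finger_force: 10.0
```

>>> servo_tool([
  [[0,0,-0.03,0],[0,0,0,0]],
])

```text
time_s: 15.05
tool_pos: [0.4981, -0.0341, 0.0064]
tcp_rot: [[-0.059, -0.998, -0.0], [-0.998, 0.059, -0.0], [0.0, 0.0, -1.0]]
force: [0.5, 0.2, -1.7]
opening: 0.734
finger_force: 10.0
```

>>> servo_tool([
  [[0,0,-0.03,0],[0,0,0,0]],
])

```text
time_s: 15.3
tool_pos: [0.4985, -0.0339, 0.0052]
tcp_rot: [[-0.059, -0.998, 0.001], [-0.998, 0.059, 0.0], [-0.0, -0.001, -1.0]]
force: [1.2, 2.2, -0.0]
opening: 0.735
finger_force: 10.0
```

>>> servo_tool([
  [[0,0.02,0.11,0],[0,-0.1,0,0],[0,-0.08,0,0],[0,0,0,0]],
])

```text
time_s: 15.8
tool_pos: [0.4979, -0.0427, 0.0104]
tcp_rot: [[-0.06, -0.998, -0.0], [-0.998, 0.06, -0.0], [0.0, 0.0, -1.0]]
force: [0.8, 0.7, -1.0]
opening: 0.732
finger_force: 10.0
```

>>> servo_tool([
  [[0,-0.1,0,0],[0,-0.1,0,0],[0,0,0,0]],
])

```text
time_s: 16.18
tool_pos: [0.498, -0.0526, 0.0105]
tcp_rot: [[-0.06, -0.998, -0.0], [-0.998, 0.06, -0.0], [0.0, 0.0, -1.0]]
force: [-1.6, 0.9, -0.6]
opening: 0.738
finger_force: 10.0
```

Run:
```python
from h import *
i=read_camera('side')[:,:,::-1].astype(int)
u0=int(px('side',[.498,-.07,.03])[0]); print(u0, px('side',[.498,-.07,.03]),px('side',[.498,-.05,.0]),px('side',[.498,-.08,.005]))
print([(v,tuple(i[v,u0-5:u0+6].mean(0).astype(int))) for v in range(186,238)])
```

```text
305 [305.7542427  220.58826999] [305.61119886 226.23633338] [306.09411043 228.46266184]
[(186, (np.int64(43), np.int64(42), np.int64(45))), (187, (np.int64(43), np.int64(43), np.int64(45))), (188, (np.int64(43), np.int64(43), np.int64(45))), (189, (np.int64(42), np.int64(42), np.int64(44))), (190, (np.int64(42), np.int64(43), np.int64(45))), (191, (np.int64(43), np.int64(44), np.int64(45))), (192, (np.int64(42), np.int64(43), np.int64(45))), (193, (np.int64(44), np.int64(44), np.int64(47))), (194, (np.int64(42), np.int64(42), np.int64(45))), (195, (np.int64(44), np.int64(45), np.int64(47))), (196, (np.int64(48), np.int64(48), np.int64(51))), (197, (np.int64(50), np.int64(50), np.int64(52))), (198, (np.int64(52), np.int64(61), np.int64(68))), (199, (np.int64(55), np.int64(84), np.int64(101))), (200, (np.int64(51), np.int64(63), np.int64(71))), (201, (np.int64(49), np.int64(49), np.int64(52))), (202, (np.int64(71), np.int64(71), np.int64(73))), (203, (np.int64(117), np.int64(114), np.int64(114))), (204, (np.int64(87), np.int64(85), np.int64(85))), (205, (np.int64(88), np.int64(90), np.
[... 1026 characters left out ...]
)), (225, (np.int64(71), np.int64(90), np.int64(110))), (226, (np.int64(77), np.int64(101), np.int64(125))), (227, (np.int64(78), np.int64(102), np.int64(125))), (228, (np.int64(88), np.int64(118), np.int64(147))), (229, (np.int64(139), np.int64(194), np.int64(233))), (230, (np.int64(139), np.int64(194), np.int64(233))), (231, (np.int64(140), np.int64(194), np.int64(233))), (232, (np.int64(139), np.int64(194), np.int64(233))), (233, (np.int64(139), np.int64(195), np.int64(233))), (234, (np.int64(141), np.int64(196), np.int64(233))), (235, (np.int64(139), np.int64(195), np.int64(233))), (236, (np.int64(140), np.int64(195), np.int64(234))), (237, (np.int64(140), np.int64(196), np.int64(233)))]
```

Run:
```python
from h import *
from scipy.optimize import least_squares
pad=np.array([-.0526,.0295]); pad6=np.array([.0838,.0668])
print('rim-hyp',px('side',[.498,.069,.0506]),'desk-hyp',px('side',[.498,.0735,.0423]))
# unknown a,p,th ; rows of bottom corner & top corner in both views
def model(x):
    a,p,t=x; R=np.array([[np.cos(t),-np.sin(t)],[np.sin(t),np.cos(t)]]); r=[]
    for P,(vt,vb) in((pad6,(191.5,200.9)),(pad,(215.4,224.9))):
        for q,v in((np.array([-a,.05-p]),vt),(np.array([-a,-p]),vb)):
            y,z=P+R@q; r.append(px('side',[.498,y,z])[1]-v)
    return r
for t in(.2,.4,.5,.6,.7,.8,.9):
    s=least_squares(lambda x:model([x[0],x[1],t]),[.02,.02]); a,p=s.x
    print(t,s.x.round(4),s.fun.round(2),'depth',(a*np.sin(t)+p*np.cos(t)).round(4),'off',(-a*np.cos(t)+p*np.sin(t)).round(4))
```

```text
rim-hyp [303.41201795 200.75110326] desk-hyp [303.40216408 202.41381788]
0.2 [-0.0279  0.0484] [-0.38  1.4  -1.52  0.6 ] depth 0.0419 off 0.0369
0.4 [0.0113 0.02  ] [-0.13  0.38 -0.42  0.2 ] depth 0.0229 off -0.0026
0.5 [0.0252 0.0016] [ 0.09 -0.23  0.23 -0.11] depth 0.0135 off -0.0213
0.6 [ 0.0336 -0.0171] [ 0.4  -0.88  0.92 -0.51] depth 0.0049 off -0.0374
0.7 [ 0.0364 -0.0335] [ 0.8  -1.57  1.66 -1.02] depth -0.0022 off -0.0494
0.8 [ 0.0337 -0.0451] [ 1.31 -2.27  2.39 -1.63] depth -0.0072 off -0.0558
0.9 [ 0.0268 -0.0492] [ 1.94 -2.94  3.12 -2.36] depth -0.0096 off -0.0552
```

The profile shows the tilt unchanged, with the pads now only about 10 mm from the underside, so the edge rode over the rim. I'll set the stamp down and regrip it high on its +y side (40 mm off and 35 mm up from the lower −y edge). From there I'll roll it with that edge against the rim.

>>> servo_tool([
  [[0,0,0.4,0],[0,0.7,0,0],[0,0.9,0,0],[0,0,-0.25,0],[0,0,-0.25,0]],
], force=20)

```text
time_s: 16.85
tool_pos: [0.4978, 0.0279, 0.0049]
tcp_rot: [[-0.059, -0.998, -0.0], [-0.998, 0.059, -0.0], [0.0, 0.0, -1.0]]
force: [-0.1, 0.6, -1.6]
opening: 0.73
finger_force: 20.0
```

>>> servo_tool([
  [[0,0,-0.03,0],[0,0,0,0]],
])

```text
time_s: 17.1
tool_pos: [0.498, 0.027, 0.0037]
tcp_rot: [[-0.06, -0.998, -0.001], [-0.998, 0.06, -0.0], [0.0, 0.001, -1.0]]
force: [-0.2, 0.9, -0.9]
opening: 0.732
finger_force: 20.0
```

>>> servo_tool([
  [[0,0,0,0],[0,0,0,0],[0,0,0,0],[0,0,0,0]],
], claw=1)

```text
time_s: 17.6
tool_pos: [0.4983, 0.0279, 0.0042]
tcp_rot: [[-0.059, -0.998, 0.0], [-0.998, 0.059, 0.0], [-0.0, -0.0, -1.0]]
force: [-0.4, 0.0, 0.1]
opening: 0.99
finger_force: 0.0
```

```bash
cat >> h.py <<'E'
def prof(x,y,z,dv=(-22,16),cam='side'):
    i=read_camera(cam).astype(int); u,v=px(cam,[x,y,z]); u=int(round(u)); v=int(v)
    g=i[v+dv[0]:v+dv[1],u-4:u+5].mean(1); print('col',u)
    print(' '.join(f'{v+dv[0]+k}:{int(a.mean())}' for k,a in enumerate(g)))
E
python3 - <<'E'
from h import *
print(status.read_state()['tool_pos'])
prof(.498,.02,.03)
E
```

```text
[0.49827564 0.02786255 0.00424432]
col 304
188:43 189:45 190:49 191:51 192:66 193:72 194:60 195:58 196:63 197:84 198:60 199:49 200:48 201:66 202:117 203:117 204:116 205:117 206:121 207:108 208:110 209:110 210:110 211:110 212:109 213:110 214:110 215:110 216:110 217:111 218:99 219:141 220:161 221:238 222:238 223:235 224:203 225:120
```

Run:
```python
from h import *
print(w('side',304,206.7,.05),w('side',304,218.3,0))
i=read_camera('side').astype(int).mean(2); print(i[211:215,275:335].mean(0).astype(int))
for x in(.46,.466,.53): print(px('side',[x,0.01,.025]))
```

```text
[0.49689424 0.00975603 0.05      ] [0.49632767 0.0215063  0.        ]
[178 177 176 184 189 187 179 158 143 141 141 141 140 142 121  76  52  80
 124 141 127 110 107 109 110 108 110 110 110 111 111 110 111 110 110 111
 111 115 163 188 188 145  50  79 158 188 188 188 188 188 187 188 220 237
 237 238 237 238 237 237]
[293.90239248 213.59616394]
[295.57457793 213.52168042]
[313.33384529 212.73063608]
```

>>> servo_tool([
  [[0,0.235,0.12,0],[0,0.235,0.12,0],[0,0,0,0]],
])

```text
time_s: 18.08
tool_pos: [0.4989, 0.0528, 0.0169]
tcp_rot: [[-0.057, -0.998, 0.002], [-0.998, 0.057, 0.001], [-0.001, -0.002, -1.0]]
force: [0.6, -0.4, -0.5]
opening: 1.001
finger_force: 0.0
```

>>> servo_tool([
  [[0,0,0,0],[0,0,0,0],[0,0,0,0],[0,0,0.04,0],[0,0,0,0]],
], claw=-1, force=20)

```text
time_s: 18.7
tool_pos: [0.498, 0.0512, 0.018]
tcp_rot: [[-0.059, -0.998, -0.0], [-0.998, 0.059, -0.0], [0.0, 0.0, -1.0]]
force: [-0.6, -0.1, -0.7]
opening: 0.731
finger_force: 20.0
```

>>> servo_tool([
  [[0,-0.4,0,0],[0,-0.4,0,0],[0,-0.3,0,0],[0,0,0,0]],
])

```text
time_s: 19.2
tool_pos: [0.4979, -0.0045, 0.0179]
tcp_rot: [[-0.061, -0.998, -0.0], [-0.998, 0.061, -0.0], [0.0, 0.0, -1.0]]
force: [-0.3, 0.2, -0.9]
opening: 0.736
finger_force: 20.0
```

>>> servo_tool([
  [[0,-0.06,0,0],[0,0,0,0]],
], force=8)

```text
time_s: 19.45
tool_pos: [0.4982, -0.0064, 0.0181]
tcp_rot: [[-0.059, -0.998, 0.0], [-0.998, 0.059, 0.0], [-0.0, -0.0, -1.0]]
force: [0.5, 0.1, -0.7]
opening: 0.734
finger_force: 8.0
```

>>> servo_tool([
  [[0,-0.06,0,0],[0,0,0,0]],
])

```text
time_s: 19.7
tool_pos: [0.4981, -0.0096, 0.018]
tcp_rot: [[-0.059, -0.998, -0.0], [-0.998, 0.059, -0.0], [0.0, 0.0, -1.0]]
force: [-0.5, -0.8, -1.4]
opening: 0.734
finger_force: 8.0
```

>>> servo_tool([
  [[0,-0.06,0.04,0],[0,0,0,0]],
])

```text
time_s: 19.95
tool_pos: [0.4983, -0.0125, 0.0203]
tcp_rot: [[-0.06, -0.998, 0.001], [-0.998, 0.06, 0.0], [-0.001, -0.001, -1.0]]
force: [-0.8, 3.5, -0.5]
opening: 0.736
finger_force: 8.0
```

>>> servo_tool([
  [[0,-0.07,0.03,0],[0,-0.08,0.05,0],[0,0,0,0]],
])

```text
time_s: 20.32
tool_pos: [0.4984, -0.0195, 0.0247]
tcp_rot: [[-0.059, -0.998, 0.001], [-0.998, 0.059, 0.001], [-0.001, -0.001, -1.0]]
force: [-2.0, 5.8, 2.8]
opening: 0.736
finger_force: 8.0
```

>>> servo_tool([
  [[0,-0.1,0.06,0],[0,-0.1,0.05,0],[0,0,0,0]],
])

```text
time_s: 20.7
tool_pos: [0.4979, -0.03, 0.03]
tcp_rot: [[-0.06, -0.998, -0.0], [-0.998, 0.06, 0.0], [-0.0, 0.0, -1.0]]
force: [-1.8, 3.2, 2.7]
opening: 0.735
finger_force: 8.0
```

Run:
```python
from h import *
print(status.read_state()['tool_pos'])
prof(.498,-.04,.03)
```

```text
[ 0.49792651 -0.03004978  0.02997652]
col 305
195:66 196:80 197:59 198:49 199:49 200:48 201:49 202:112 203:237 204:233 205:176 206:126 207:130 208:130 209:129 210:129 211:128 212:143 213:217 214:222 215:200 216:100 217:97 218:98 219:98 220:98 221:98 222:97 223:97 224:96 225:90 226:117 227:189 228:189 229:190 230:190 231:190 232:190
```

>>> servo_tool([
  [[0,-0.1,0.03,0],[0,-0.1,0.02,0],[0,0,0,0]],
])

```text
time_s: 21.12
tool_pos: [0.4978, -0.0404, 0.0321]
tcp_rot: [[-0.059, -0.998, -0.001], [-0.998, 0.059, -0.0], [0.0, 0.001, -1.0]]
force: [-1.2, 2.0, 2.1]
opening: 0.735
finger_force: 8.0
```

>>> servo_tool([
  [[0,-0.08,-0.01,0],[0,-0.07,-0.01,0],[0,0,0,0]],
])

```text
time_s: 21.5
tool_pos: [0.4978, -0.048, 0.0312]
tcp_rot: [[-0.059, -0.998, -0.001], [-0.998, 0.059, -0.0], [0.0, 0.001, -1.0]]
force: [-2.3, 1.9, 3.6]
opening: 0.735
finger_force: 8.0
```

Run:
```python
from h import *
print(status.read_state()['tool_pos'])
prof(.498,-.05,.03)
```

```text
[ 0.49776632 -0.04799119  0.03115434]
col 305
196:62 197:87 198:68 199:48 200:47 201:50 202:111 203:237 204:237 205:237 206:219 207:125 208:125 209:132 210:128 211:128 212:128 213:128 214:127 215:127 216:129 217:145 218:194 219:199 220:101 221:83 222:83 223:84 224:95 225:90 226:101 227:103 228:128 229:189 230:190 231:189 232:190 233:190
```

>>> servo_tool([
  [[0,0.1,0.1,0],[0,0.5,0.2,0],[0,0.6,0,0],[0,0,-0.15,0],[0,0,0,0]],
], force=15)

```text
time_s: 22.18
tool_pos: [0.4975, 0.012, 0.0377]
tcp_rot: [[-0.059, -0.998, -0.002], [-0.998, 0.059, -0.001], [0.001, 0.002, -1.0]]
force: [0.2, -0.2, -1.2]
opening: 0.735
finger_force: 15.0
```

>>> servo_tool([
  [[0,0,-0.1,0],[0,0,-0.06,0],[0,0,0,0]],
], force=8)

```text
time_s: 22.55
tool_pos: [0.4979, 0.0118, 0.0302]
tcp_rot: [[-0.06, -0.998, -0.001], [-0.998, 0.06, -0.0], [0.0, 0.001, -1.0]]
force: [0.7, -0.8, -1.8]
opening: 0.737
finger_force: 8.0
```

Not yet in contact. I'll keep pressing down while moving −y.

>>> servo_tool([
  [[0,-0.06,-0.06,0],[0,-0.1,-0.06,0],[0,0,0,0]],
])

```text
time_s: 22.92
tool_pos: [0.4982, 0.0038, 0.0249]
tcp_rot: [[-0.059, -0.998, 0.0], [-0.998, 0.059, -0.0], [0.0, -0.0, -1.0]]
force: [-1.3, -2.0, 3.3]
opening: 0.736
finger_force: 8.0
```

>>> servo_tool([
  [[0,-0.1,-0.06,0],[0,-0.1,-0.05,0],[0,0,0,0]],
])

```text
time_s: 23.3
tool_pos: [0.4976, -0.0063, 0.019]
tcp_rot: [[-0.06, -0.998, -0.001], [-0.998, 0.06, -0.001], [0.001, 0.001, -1.0]]
force: [-1.5, -1.4, 2.5]
opening: 0.735
finger_force: 8.0
```

Run:
```python
from h import *
print(status.read_state()['tool_pos'])
prof(.498,-.01,.03)
```

```text
[ 0.49763714 -0.00625888  0.01896376]
col 305
191:60 192:78 193:60 194:57 195:62 196:81 197:75 198:49 199:48 200:49 201:49 202:112 203:237 204:235 205:207 206:128 207:116 208:117 209:118 210:118 211:118 212:119 213:118 214:117 215:117 216:118 217:119 218:117 219:128 220:118 221:142 222:142 223:151 224:194 225:121 226:189 227:189 228:190
```

>>> servo_tool([
  [[0,-0.1,-0.04,0],[0,-0.1,-0.04,0],[0,0,0,0]],
])

```text
time_s: 23.72
tool_pos: [0.4989, -0.0159, 0.015]
tcp_rot: [[-0.059, -0.998, 0.001], [-0.998, 0.059, 0.0], [-0.0, -0.001, -1.0]]
force: [0.4, -0.4, -0.6]
opening: 0.734
finger_force: 8.0
```

Run:
```python
from h import *
print(status.read_state()['tool_pos'])
prof(.498,-.01,.03)
```

```text
[ 0.4989054  -0.01588333  0.01495757]
col 305
191:48 192:50 193:61 194:80 195:69 196:59 197:61 198:78 199:77 200:51 201:51 202:112 203:237 204:237 205:234 206:170 207:106 208:107 209:120 210:113 211:115 212:116 213:115 214:115 215:115 216:115 217:115 218:115 219:114 220:111 221:111 222:116 223:147 224:171 225:120 226:188 227:189 228:189
```

>>> servo_tool([
  [[0,-0.05,-0.04,0],[0,0,0,0]],
])

```text
time_s: 24.02
tool_pos: [0.4985, -0.0182, 0.013]
tcp_rot: [[-0.059, -0.998, 0.001], [-0.998, 0.059, 0.0], [-0.0, -0.001, -1.0]]
force: [0.6, 0.5, 0.4]
opening: 0.73
finger_force: 8.0
```

>>> servo_tool([
  [[0,-0.05,-0.04,0],[0,0,0,0]],
])

```text
time_s: 24.28
tool_pos: [0.4983, -0.0208, 0.0109]
tcp_rot: [[-0.059, -0.998, 0.0], [-0.998, 0.059, -0.0], [0.0, -0.0, -1.0]]
force: [1.2, 0.3, -0.2]
opening: 0.734
finger_force: 8.0
```

Run:
```python
from h import *
save('side','s7.png',crop=(270,175,350,235),s=8)
```

```text
(no output)
```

View pics/s7.png

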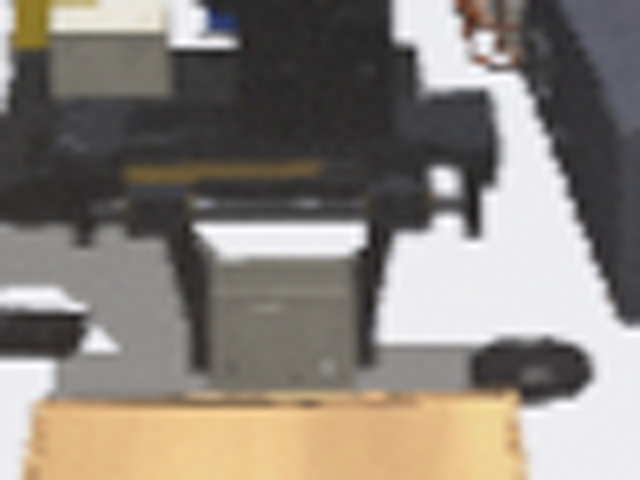

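>>> servo_tool([
  [[0,0,0,0],[0,0,0,0],[0,0,0,0],[0,0,0,0]],
], claw=1)

```text
time_s: 24.82
tool_pos: [0.498, -0.0207, 0.011]
tcp_rot: [[-0.059, -0.998, -0.0], [-0.998, 0.059, -0.0], [0.0, 0.0, -1.0]]
force: [0.6, -0.8, 0.4]
opening: 0.988
finger_force: 0.0
```

Run:
```python
from h import *
print(status.read_state()['tool_pos'])
prof(.498,-.01,.03)
for v in range(209,214): print(v,w('side',305,v,.05)[1].round(4))
for v in range(221,226): print(v,w('side',305,v,.0)[1].round(4))
```

```text
[ 0.4979754  -0.02074288  0.01097461]
col 305
191:43 192:46 193:49 194:52 195:68 196:73 197:60 198:48 199:56 200:86 201:62 202:112 203:237 204:237 205:237 206:234 207:176 208:114 209:114 210:115 211:116 212:122 213:111 214:116 215:113 216:113 217:112 218:113 219:113 220:112 221:112 222:111 223:115 224:160 225:120 226:188 227:189 228:189
209 -0.0129
210 -0.0224
211 -0.0318
212 -0.041
213 -0.0502
221 -0.0037
222 -0.0127
223 -0.0216
224 -0.0304
225 -0.0391
```

The stamp is now turned 90° and standing flat, centre y about −0.021, right at the rim. Now the second roll.

>>> servo_tool([
  [[0,0.13,0.055,0],[0,0.13,0.055,0],[0,0,0,0]],
])

```text
time_s: 25.25
tool_pos: [0.4985, -0.007, 0.017]
tcp_rot: [[-0.058, -0.998, 0.001], [-0.998, 0.058, 0.0], [-0.0, -0.001, -1.0]]
force: [-0.6, 0.9, 0.8]
opening: 0.999
finger_force: 0.0
```

>>> servo_tool([
  [[0,0,0,0],[0,0,0,0],[0,0,0,0],[0,-0.08,0.03,0],[0,0,0,0]],
], claw=-1, force=8)

```text
time_s: 25.88
tool_pos: [0.4979, -0.0121, 0.018]
tcp_rot: [[-0.06, -0.998, -0.0], [-0.998, 0.06, -0.0], [0.0, 0.0, -1.0]]
force: [-0.5, -0.4, -1.1]
opening: 0.734
finger_force: 8.0
```

>>> servo_tool([
  [[0,-0.08,0.03,0],[0,0,0,0]],
])

```text
time_s: 26.12
tool_pos: [0.4981, -0.0159, 0.0196]
tcp_rot: [[-0.06, -0.998, 0.0], [-0.998, 0.06, 0.0], [-0.0, -0.0, -1.0]]
force: [0.3, 0.4, -0.5]
opening: 0.731
finger_force: 8.0
```

>>> servo_tool([
  [[0,-0.06,0,0],[0,0,0,0]],
])

```text
time_s: 26.38
tool_pos: [0.4987, -0.0179, 0.0199]
tcp_rot: [[-0.06, -0.998, 0.002], [-0.998, 0.06, 0.001], [-0.001, -0.001, -1.0]]
force: [0.0, 4.4, 1.4]
opening: 0.734
finger_force: 8.0
```

>>> servo_tool([
  [[0,-0.06,0.03,0],[0,0,0,0]],
])

```text
time_s: 26.62
tool_pos: [0.4987, -0.0207, 0.0216]
tcp_rot: [[-0.059, -0.998, 0.002], [-0.998, 0.059, 0.001], [-0.001, -0.001, -1.0]]
force: [-1.8, 6.0, 2.4]
opening: 0.731
finger_force: 8.0
```

>>> servo_tool([
  [[0,-0.06,0.03,0],[0,0,0,0]],
])

```text
time_s: 26.88
tool_pos: [0.4985, -0.0237, 0.0232]
tcp_rot: [[-0.059, -0.998, 0.001], [-0.998, 0.059, 0.001], [-0.001, -0.001, -1.0]]
force: [-2.0, 6.3, 2.1]
opening: 0.737
finger_force: 8.0
```

Run:
```python
from h import *
print(status.read_state()['tool_pos'])
prof(.498,-.03,.03)
```

```text
[ 0.49852071 -0.02372782  0.02317742]
col 305
194:58 195:58 196:63 197:87 198:61 199:48 200:47 201:49 202:111 203:237 204:237 205:235 206:196 207:120 208:121 209:120 210:121 211:123 212:141 213:217 214:115 215:106 216:105 217:108 218:109 219:108 220:108 221:107 222:107 223:110 224:100 225:110 226:188 227:189 228:189 229:190 230:190 231:190
```

>>> servo_tool([
  [[0,-0.1,0.05,0],[0,-0.1,0.04,0],[0,0,0,0]],
])

```text
time_s: 27.3
tool_pos: [0.498, -0.0344, 0.0275]
tcp_rot: [[-0.06, -0.998, 0.0], [-0.998, 0.06, 0.0], [-0.0, -0.0, -1.0]]
force: [-1.6, 4.0, 2.8]
opening: 0.736
finger_force: 8.0
```

>>> servo_tool([
  [[0,-0.1,0.02,0],[0,-0.08,0.01,0],[0,-0.07,-0.01,0],[0,-0.06,-0.01,0],[0,0,0,0]],
])

```text
time_s: 27.92
tool_pos: [0.4978, -0.0504, 0.0275]
tcp_rot: [[-0.059, -0.998, -0.001], [-0.998, 0.059, -0.0], [0.0, 0.001, -1.0]]
force: [-2.7, 1.9, 2.5]
opening: 0.74
finger_force: 8.0
```

Run:
```python
from h import *
print(status.read_state()['tool_pos'])
prof(.498,-.04,.03)
```

```text
[ 0.49780571 -0.05039048  0.02745563]
col 305
195:68 196:58 197:59 198:72 199:76 200:52 201:50 202:112 203:237 204:237 205:237 206:231 207:115 208:125 209:126 210:124 211:125 212:126 213:125 214:125 215:125 216:126 217:125 218:131 219:154 220:83 221:82 222:86 223:87 224:95 225:90 226:102 227:118 228:189 229:189 230:189 231:190 232:190
```

>>> servo_tool([
  [[0,0.1,0.1,0],[0,0.5,0.2,0],[0,0.6,0,0],[0,0.2,-0.2,0],[0,0,-0.1,0]],
], force=15)

```text
time_s: 28.6
tool_pos: [0.4978, 0.0201, 0.0266]
tcp_rot: [[-0.058, -0.998, -0.001], [-0.998, 0.058, -0.0], [0.001, 0.001, -1.0]]
force: [1.2, 0.8, -1.8]
opening: 0.736
finger_force: 15.0
```

>>> servo_tool([
  [[0,-0.05,-0.06,0],[0,-0.08,-0.06,0],[0,-0.1,-0.06,0],[0,0,0,0]],
], force=8)

```text
time_s: 29.1
tool_pos: [0.4973, 0.007, 0.0185]
tcp_rot: [[-0.061, -0.998, -0.002], [-0.998, 0.061, -0.001], [0.001, 0.002, -1.0]]
force: [-1.7, -0.7, 0.9]
opening: 0.735
finger_force: 8.0
```

>>> servo_tool([
  [[0,-0.1,-0.06,0],[0,-0.1,-0.06,0],[0,-0.1,-0.06,0],[0,0,0,0]],
])

```text
time_s: 29.6
tool_pos: [0.4987, -0.0071, 0.0093]
tcp_rot: [[-0.06, -0.998, 0.001], [-0.998, 0.06, -0.0], [0.0, -0.001, -1.0]]
force: [-0.2, -0.2, -0.7]
opening: 0.737
finger_force: 8.0
```

Run:
```python
from h import *
print(status.read_state()['tool_pos'])
prof(.498,-.0,.03)
```

```text
[ 0.49872832 -0.00708487  0.00927846]
col 305
190:43 191:45 192:49 193:52 194:67 195:81 196:64 197:59 198:56 199:83 200:64 201:50 202:112 203:237 204:230 205:61 206:60 207:94 208:111 209:113 210:112 211:112 212:112 213:112 214:113 215:114 216:113 217:114 218:113 219:114 220:118 221:142 222:143 223:149 224:174 225:121 226:188 227:189
```

>>> servo_tool([
  [[0,-0.06,-0.04,0],[0,-0.04,-0.02,0],[0,0,0,0]],
])

```text
time_s: 30.02
tool_pos: [0.4988, -0.0116, 0.0066]
tcp_rot: [[-0.059, -0.998, 0.001], [-0.998, 0.059, 0.0], [-0.0, -0.001, -1.0]]
force: [0.4, 0.8, 1.1]
opening: 0.734
finger_force: 8.0
```

>>> servo_tool([
  [[0,0,0,0],[0,0,0,0],[0,0,0,0]],
], claw=1)

```text
time_s: 30.4
tool_pos: [0.4978, -0.0119, 0.0064]
tcp_rot: [[-0.059, -0.998, -0.001], [-0.998, 0.059, -0.0], [0.0, 0.001, -1.0]]
force: [-0.0, -0.2, 0.6]
opening: 0.963
finger_force: 0.0
```

>>> servo_tool([
  [[0,0,0.9,0],[0,0,0.9,0],[0,0.9,0,0],[0,0.9,0,0],[0,0.9,0,0]],
])

```text
time_s: 31.02
tool_pos: [0.4979, 0.1244, 0.0968]
tcp_rot: [[-0.06, -0.998, 0.0], [-0.998, 0.06, 0.0], [-0.0, -0.0, -1.0]]
force: [1.3, 0.1, 0.3]
opening: 1.002
finger_force: 0.0
```

>>> servo_tool([
  [[0,0.9,0,0],[0,0.9,0,0],[0,0,0,0]],
])

```text
time_s: 31.4
tool_pos: [0.4983, 0.216, 0.0964]
tcp_rot: [[-0.055, -0.998, 0.001], [-0.998, 0.055, 0.0], [-0.0, -0.001, -1.0]]
force: [0.2, -0.1, 0.9]
opening: 1.001
finger_force: 0.0
```

Run:
```python
from h import *
print(status.read_state()['tool_pos'])
u,v=px('top',[.498,-.015,.05]).astype(int); print(u,v)
save('top','t8.png',crop=(u-60,v-40,u+40,v+35),s=6)
```

```text
[0.49825734 0.21598659 0.09643348]
328 224
```

View pics/t8.png

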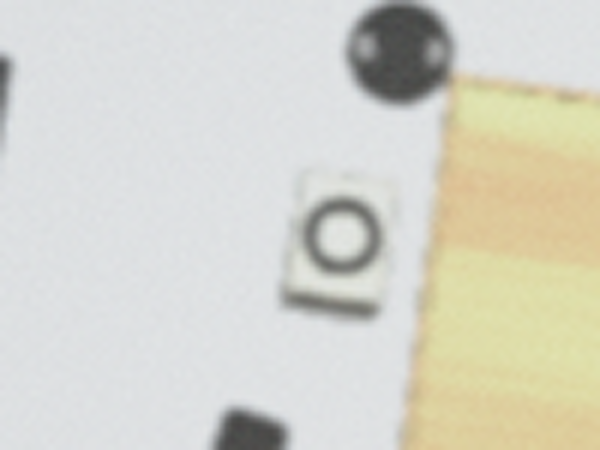

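The ring is face up, at crop (342,235). I'll grasp it and take it to the round tray.

Run:
```python
from h import *
print(w('top',268+342/6,184+235/6,.05), status.read_state()['tool_pos'])
```

```text
[ 0.49985827 -0.00535633  0.05      ] [0.49771096 0.21430206 0.09618884]
```

>>> servo_tool([
  [[0,-0.88,0,0],[0,-0.88,0,0],[0,-0.88,0,0],[0,-0.88,0,0],[0.04,-0.88,0,0]],
])

```text
time_s: 32.08
tool_pos: [0.4991, -0.0092, 0.0966]
tcp_rot: [[-0.06, -0.998, -0.001], [-0.998, 0.06, -0.0], [0.0, 0.001, -1.0]]
force: [0.8, 0.3, 0.6]
opening: 1.0
finger_force: 0.0
```

>>> servo_tool([
  [[0,0,0,0],[0,0,-0.7,0],[0,0,-0.7,0],[0,0,-0.3,0],[0,0,0,0]],
])

```text
time_s: 32.7
tool_pos: [0.4989, -0.0071, 0.0105]
tcp_rot: [[-0.059, -0.998, -0.003], [-0.998, 0.059, -0.001], [0.001, 0.003, -1.0]]
force: [0.2, 0.5, -0.8]
opening: 0.998
finger_force: 0.0
```

>>> servo_tool([
  [[0,0,0,0],[0,0,0,0],[0,0,0,0],[0,0,0.5,0],[0,0,0.6,0]],
], claw=-1, force=25)

```text
time_s: 33.33
tool_pos: [0.4994, -0.0068, 0.0668]
tcp_rot: [[-0.059, -0.998, -0.002], [-0.998, 0.059, -0.0], [0.001, 0.002, -1.0]]
force: [0.5, 1.0, -1.6]
opening: 0.732
finger_force: 25.0
```

>>> servo_tool([
  [[-0.04,-0.96,0,0],[-0.04,-0.96,0,0],[-0.04,-0.96,0,0],[-0.04,-0.96,0,0],[-0.04,-0.96,0,0]],
])

```text
time_s: 33.95
tool_pos: [0.4898, -0.2481, 0.0667]
tcp_rot: [[-0.059, -0.998, 0.0], [-0.998, 0.059, 0.0], [-0.0, -0.0, -1.0]]
force: [0.3, 0.1, -1.7]
opening: 0.736
finger_force: 25.0
```

>>> servo_tool([
  [[-0.05,-0.96,0,0],[-0.05,-0.96,0,0],[-0.05,-0.96,0,0],[-0.05,-0.96,0,0],[0,0,0,0]],
])

```text
time_s: 34.58
tool_pos: [0.4792, -0.4415, 0.0659]
tcp_rot: [[-0.064, -0.998, 0.0], [-0.998, 0.064, -0.0], [0.0, -0.0, -1.0]]
force: [-0.5, 1.2, -1.6]
opening: 0.734
finger_force: 25.0
```

>>> servo_tool([
  [[0,0,-0.5,0],[0,0,-0.4,0],[0,0,-0.1,0],[0,0,-0.02,0],[0,0,0,0]],
])

```text
time_s: 35.2
tool_pos: [0.4802, -0.438, 0.0164]
tcp_rot: [[-0.059, -0.998, -0.0], [-0.998, 0.059, 0.0], [-0.0, 0.0, -1.0]]
force: [-0.9, 2.0, 2.6]
opening: 0.732
finger_force: 25.0
```

>>> servo_tool([
  [[0,0,0,0],[0,0,0,0],[0,0,0,0]],
], claw=1)

```text
time_s: 35.58
tool_pos: [0.4804, -0.4389, 0.0156]
tcp_rot: [[-0.059, -0.998, 0.001], [-0.998, 0.059, -0.0], [0.0, -0.001, -1.0]]
force: [-0.6, 0.0, 0.1]
opening: 0.961
finger_force: 0.0
```

>>> servo_tool([
  [[0,0,0.9,0],[0,0,0.9,0],[0,0,0,0]],
])

```text
time_s: 35.95
tool_pos: [0.4827, -0.4405, 0.1104]
tcp_rot: [[-0.059, -0.998, 0.008], [-0.998, 0.059, -0.006], [0.005, -0.008, -1.0]]
force: [0.1, 0.7, -0.5]
opening: 0.998
finger_force: 0.0
```

```bash
cat >> h.py <<'E'
def mould():
    j=read_camera('top').astype(int); m=np.zeros(j.shape[:2],np.uint8)
    P=np.array([px('top',[*p,.02]) for p in[(.594,.398),(.581,.179),(.363,.189),(.375,.408)]]).astype(np.int32)
    cv2.fillPoly(m,[P],1); b=((j.min(2)>140)&(m>0)).astype(np.uint8)
    n,l,s,c=cv2.connectedComponentsWithStats(b)
    for k in range(1,n):
        if s[k,4]>60: print('blob',s[k],w('top',*(c[k]+0.),.055).round(4))
E
python3 - <<'E'
from h import *
print(status.read_state()['tool_pos']); mould()
E
```

```text
[ 0.48268497 -0.44052992  0.11037237]
blob [201 190  19  22 342] [0.5402 0.3503 0.055 ]
blob [194 226  20  22 355] [0.4287 0.3561 0.055 ]
```

Run:
```python
from h import *
for p in [(346.5,214.5),(410,213)]: print('box bottom',w('side',*p,0).round(3))
b=w('side',346.5,214.5,0)
for z in(.05,.08,.1,.12,.15): print(z,px('side',[b[0],b[1],z]).round(1), end=' ')
print(); 
for z in(0,.05,.1): print(z,w('top',250/1.25,213/1.25,z).round(3),w('top',400/1.25,217/1.25,z).round(3))
```

```text
box bottom [0.656 0.039 0.   ]
box bottom [0.894 0.026 0.   ]
0.05 [346.7 201.9] 0.08 [346.8 194.3] 0.1 [346.8 189.1] 0.12 [346.9 183.9] 0.15 [347.  175.9] 
0 [0.647 0.408 0.   ] [0.668 0.022 0.   ]
0.05 [0.634 0.395 0.05 ] [0.654 0.022 0.05 ]
0.1 [0.621 0.382 0.1  ] [0.64  0.022 0.1  ]
```

>>> servo_tool([
  [[0.07,0.98,0,0],[0.07,0.98,0,0],[0.07,0.98,0,0],[0.07,0.98,0,0],[0.07,0.98,0,0]],
])

```text
time_s: 36.62
tool_pos: [0.4967, -0.192, 0.1041]
tcp_rot: [[-0.06, -0.998, -0.003], [-0.998, 0.06, 0.0], [-0.0, 0.003, -1.0]]
force: [1.6, 0.9, 0.0]
opening: 0.999
finger_force: 0.0
```

>>> servo_tool([
  [[0.07,0.98,0,0],[0.07,0.98,0,0],[0.07,0.98,0,0],[0.07,0.98,0,0],[0.07,0.98,0,0]],
])

```text
time_s: 37.25
tool_pos: [0.5142, 0.0526, 0.1042]
tcp_rot: [[-0.059, -0.998, -0.002], [-0.998, 0.059, -0.001], [0.001, 0.002, -1.0]]
force: [0.7, -0.2, -0.1]
opening: 0.997
finger_force: 0.0
```

>>> servo_tool([
  [[0.07,0.98,0,0],[0.07,0.98,0,0],[0.07,0.98,0,0],[0.07,0.98,0,0],[0.07,0.98,0,0]],
])

```text
time_s: 37.88
tool_pos: [0.5318, 0.2973, 0.1038]
tcp_rot: [[-0.059, -0.998, -0.002], [-0.998, 0.059, -0.002], [0.002, 0.002, -1.0]]
force: [2.1, -0.6, 0.3]
opening: 0.998
finger_force: 0.0
```

>>> servo_tool([
  [[0.1,0.98,0,0],[0,0.32,0,0],[0,0,0,0]],
])

```text
time_s: 38.25
tool_pos: [0.5368, 0.3613, 0.1039]
tcp_rot: [[-0.058, -0.998, -0.002], [-0.998, 0.058, -0.002], [0.002, 0.002, -1.0]]
force: [-0.3, 0.3, -0.2]
opening: 0.999
finger_force: 0.0
```

>>> servo_tool([
  [[0.03,-0.03,-0.7,0],[0,0,-0.6,0],[0,0,-0.3,0],[0,0,0,0]],
])

```text
time_s: 38.75
tool_pos: [0.5388, 0.3582, 0.0246]
tcp_rot: [[-0.06, -0.998, -0.002], [-0.998, 0.06, -0.002], [0.002, 0.002, -1.0]]
force: [0.5, -0.6, 0.7]
opening: 1.004
finger_force: 0.0
```

>>> servo_tool([
  [[0,0,0,0],[0,0,0,0],[0,0,0,0],[0,0,0,0]],
], claw=-1, force=25)

```text
time_s: 39.25
tool_pos: [0.5392, 0.3602, 0.0264]
tcp_rot: [[-0.059, -0.998, 0.001], [-0.998, 0.059, 0.001], [-0.001, -0.001, -1.0]]
force: [-2.1, -0.3, 3.9]
opening: 0.737
finger_force: 25.0
```

>>> servo_tool([
  [[0,0,0.4,0],[0,0,0.6,0],[0,0,0.4,0],[0,0,0,0]],
])

```text
time_s: 39.75
tool_pos: [0.5397, 0.3606, 0.0969]
tcp_rot: [[-0.059, -0.998, 0.002], [-0.998, 0.059, 0.003], [-0.003, -0.002, -1.0]]
force: [0.8, 0.5, -2.6]
opening: 0.735
finger_force: 25.0
```

>>> servo_tool([
  [[-0.1,-0.91,0,0],[-0.1,-0.91,0,0],[-0.1,-0.91,0,0],[-0.1,-0.91,0,0],[-0.1,-0.91,0,0]],
])

```text
time_s: 40.38
tool_pos: [0.5128, 0.1305, 0.0941]
tcp_rot: [[-0.059, -0.998, -0.002], [-0.998, 0.059, -0.001], [0.001, 0.002, -1.0]]
force: [1.2, -1.1, -2.0]
opening: 0.733
finger_force: 25.0
```

>>> servo_tool([
  [[-0.1,-0.91,0,0],[-0.1,-0.91,0,0],[-0.1,-0.91,0,0],[0,0,-0.8,0],[0,0,-0.7,0]],
])

```text
time_s: 41.0
tool_pos: [0.4981, -0.0052, 0.0188]
tcp_rot: [[-0.061, -0.998, -0.001], [-0.998, 0.061, 0.0], [0.0, 0.001, -1.0]]
force: [0.5, 0.2, -1.8]
opening: 0.731
finger_force: 25.0
```

>>> servo_tool([
  [[0,-0.06,0,0],[0,0,0,0]],
], force=8)

```text
time_s: 41.25
tool_pos: [0.4989, -0.0074, 0.0207]
tcp_rot: [[-0.059, -0.998, -0.001], [-0.998, 0.059, -0.0], [0.0, 0.001, -1.0]]
force: [0.1, 0.7, -1.9]
opening: 0.732
finger_force: 8.0
```

>>> servo_tool([
  [[0,-0.06,-0.03,0],[0,0,0,0]],
])

```text
time_s: 41.5
tool_pos: [0.4993, -0.0102, 0.0198]
tcp_rot: [[-0.059, -0.998, 0.001], [-0.998, 0.059, 0.0], [-0.0, -0.001, -1.0]]
force: [-0.4, -0.4, -2.0]
opening: 0.737
finger_force: 8.0
```

>>> servo_tool([
  [[0,-0.06,0.03,0],[0,0,0,0]],
])

```text
time_s: 41.75
tool_pos: [0.4993, -0.0133, 0.021]
tcp_rot: [[-0.059, -0.998, 0.001], [-0.998, 0.059, 0.0], [-0.0, -0.001, -1.0]]
force: [-0.4, 0.6, -1.6]
opening: 0.734
finger_force: 8.0
```

>>> servo_tool([
  [[0,-0.07,0.05,0],[0,0,0,0]],
])

```text
time_s: 42.0
tool_pos: [0.4994, -0.0165, 0.0234]
tcp_rot: [[-0.059, -0.998, 0.001], [-0.998, 0.059, 0.0], [-0.001, -0.001, -1.0]]
force: [-0.9, 3.0, 0.6]
opening: 0.731
finger_force: 8.0
```

Run:
```python
from h import *
prof(.498,-.03,.03)
```

```text
col 305
194:57 195:60 196:77 197:64 198:47 199:48 200:48 201:51 202:112 203:237 204:237 205:231 206:118 207:121 208:119 209:119 210:139 211:217 212:127 213:109 214:109 215:108 216:109 217:109 218:109 219:108 220:109 221:108 222:108 223:123 224:171 225:121 226:189 227:188 228:189 229:190 230:190 231:190
```

>>> servo_tool([
  [[0,-0.06,-0.02,0],[0,-0.07,0.04,0],[0,0,0,0]],
])

```text
time_s: 42.42
tool_pos: [0.5001, -0.0224, 0.0248]
tcp_rot: [[-0.059, -0.998, 0.002], [-0.998, 0.059, 0.001], [-0.001, -0.002, -1.0]]
force: [-1.0, 5.3, 3.0]
opening: 0.739
finger_force: 8.0
```

>>> servo_tool([
  [[0,-0.1,0.06,0],[0,-0.1,0.05,0],[0,0,0,0]],
])

```text
time_s: 42.8
tool_pos: [0.4994, -0.0332, 0.03]
tcp_rot: [[-0.059, -0.998, 0.001], [-0.998, 0.059, 0.0], [-0.0, -0.001, -1.0]]
force: [-1.2, 3.3, 2.7]
opening: 0.734
finger_force: 8.0
```

>>> servo_tool([
  [[0,-0.1,0.02,0],[0,-0.09,0.01,0],[0,0,0,0]],
])

```text
time_s: 43.18
tool_pos: [0.499, -0.0431, 0.0312]
tcp_rot: [[-0.059, -0.998, -0.0], [-0.998, 0.059, -0.0], [0.0, 0.0, -1.0]]
force: [-2.7, 2.1, 4.0]
opening: 0.736
finger_force: 8.0
```

>>> servo_tool([
  [[0,-0.07,-0.01,0],[0,-0.07,-0.02,0],[0,0,0,0]],
])

```text
time_s: 43.55
tool_pos: [0.4987, -0.0502, 0.0296]
tcp_rot: [[-0.059, -0.998, -0.001], [-0.998, 0.059, -0.001], [0.001, 0.001, -1.0]]
force: [-2.2, 2.4, 5.3]
opening: 0.732
finger_force: 8.0
```

Run:
```python
from h import *
prof(.498,-.04,.03)
```

```text
col 305
195:58 196:58 197:65 198:94 199:61 200:49 201:50 202:112 203:237 204:237 205:234 206:180 207:126 208:126 209:129 210:130 211:129 212:128 213:128 214:127 215:127 216:128 217:140 218:194 219:176 220:82 221:84 222:83 223:86 224:101 225:90 226:102 227:101 228:118 229:189 230:189 231:190 232:190
```

>>> servo_tool([
  [[0,0.1,0.1,0],[0,0.5,0.2,0],[0,0.6,0,0],[0,0.2,-0.2,0],[0,0,-0.1,0]],
], force=15)

```text
time_s: 44.22
tool_pos: [0.4984, 0.0204, 0.0284]
tcp_rot: [[-0.058, -0.998, -0.002], [-0.998, 0.058, -0.001], [0.001, 0.002, -1.0]]
force: [0.2, 0.1, -2.2]
opening: 0.731
finger_force: 15.0
```

>>> servo_tool([
  [[0,-0.08,-0.06,0],[0,-0.1,-0.06,0],[0,-0.1,-0.06,0],[0,0,0,0]],
], force=8)

```text
time_s: 44.72
tool_pos: [0.4983, 0.0049, 0.0207]
tcp_rot: [[-0.061, -0.998, -0.002], [-0.998, 0.061, -0.001], [0.001, 0.002, -1.0]]
force: [-1.6, -1.8, 2.1]
opening: 0.733
finger_force: 8.0
```

>>> servo_tool([
  [[0,-0.1,-0.06,0],[0,-0.1,-0.06,0],[0,-0.06,-0.04,0],[0,0,0,0]],
])

```text
time_s: 45.22
tool_pos: [0.4991, -0.0072, 0.0124]
tcp_rot: [[-0.06, -0.998, -0.0], [-0.998, 0.06, -0.0], [0.0, 0.0, -1.0]]
force: [-1.9, -1.3, 0.7]
opening: 0.734
finger_force: 8.0
```

Run:
```python
from h import *
prof(.498,-.0,.03)
```

```text
col 305
190:43 191:49 192:50 193:63 194:80 195:66 196:59 197:62 198:85 199:72 200:48 201:50 202:112 203:237 204:233 205:155 206:103 207:116 208:114 209:116 210:116 211:116 212:115 213:116 214:115 215:115 216:115 217:114 218:109 219:112 220:116 221:141 222:142 223:149 224:175 225:120 226:188 227:189
```

>>> servo_tool([
  [[0,-0.06,-0.04,0],[0,-0.04,-0.03,0],[0,0,0,0]],
])

```text
time_s: 45.65
tool_pos: [0.4999, -0.0115, 0.009]
tcp_rot: [[-0.059, -0.998, 0.001], [-0.998, 0.059, 0.0], [-0.0, -0.001, -1.0]]
force: [0.4, 0.3, 0.7]
opening: 0.736
finger_force: 8.0
```

>>> servo_tool([
  [[0,0,-0.03,0],[0,0,0,0]],
])

```text
time_s: 45.9
tool_pos: [0.4998, -0.012, 0.0079]
tcp_rot: [[-0.059, -0.998, 0.001], [-0.998, 0.059, -0.0], [0.0, -0.001, -1.0]]
force: [0.6, -3.0, 3.9]
opening: 0.734
finger_force: 8.0
```

Run:
```python
from h import *
prof(.498,-.0,.03)
```

```text
col 305
190:45 191:44 192:47 193:50 194:54 195:73 196:81 197:58 198:50 199:55 200:81 201:63 202:111 203:237 204:236 205:224 206:109 207:109 208:109 209:119 210:112 211:116 212:115 213:115 214:115 215:116 216:114 217:114 218:114 219:114 220:111 221:113 222:115 223:147 224:170 225:121 226:189 227:189
```

>>> servo_tool([
  [[0,0,0,0],[0,0,0,0],[0,0,0,0]],
], claw=1)

```text
time_s: 46.32
tool_pos: [0.499, -0.0116, 0.0073]
tcp_rot: [[-0.059, -0.998, -0.0], [-0.998, 0.059, -0.0], [0.0, 0.0, -1.0]]
force: [-0.4, 0.1, 1.1]
opening: 0.962
finger_force: 0.0
```

>>> servo_tool([
  [[0,0.24,0.09,0],[0,0.24,0.09,0],[0,0,0,0]],
])

```text
time_s: 46.7
tool_pos: [0.4998, 0.0137, 0.0172]
tcp_rot: [[-0.057, -0.998, 0.002], [-0.998, 0.057, 0.001], [-0.001, -0.002, -1.0]]
force: [0.1, -0.3, -0.7]
opening: 0.999
finger_force: 0.0
```

>>> servo_tool([
  [[0,0,0,0],[0,0,0,0],[0,0,0,0],[0,0,0.03,0],[0,-0.2,0,0]],
], claw=-1, force=8)

```text
time_s: 47.32
tool_pos: [0.499, 0.0022, 0.0179]
tcp_rot: [[-0.058, -0.998, -0.0], [-0.998, 0.058, -0.0], [0.0, 0.0, -1.0]]
force: [-0.0, -0.6, -1.8]
opening: 0.735
finger_force: 8.0
```

>>> servo_tool([
  [[0,-0.1,0,0],[0,0,0,0]],
])

```text
time_s: 47.58
tool_pos: [0.4989, -0.0033, 0.0179]
tcp_rot: [[-0.06, -0.998, -0.0], [-0.998, 0.06, -0.0], [0.0, 0.0, -1.0]]
force: [-0.4, -0.2, -1.7]
opening: 0.735
finger_force: 8.0
```

>>> servo_tool([
  [[0,-0.1,0,0],[0,0,0,0]],
])

```text
time_s: 47.82
tool_pos: [0.5, -0.0068, 0.0185]
tcp_rot: [[-0.06, -0.998, 0.002], [-0.998, 0.06, 0.001], [-0.002, -0.002, -1.0]]
force: [-0.2, 4.2, -0.9]
opening: 0.734
finger_force: 8.0
```

>>> servo_tool([
  [[0,-0.06,0,0],[0,0,0,0]],
])

```text
time_s: 48.08
tool_pos: [0.5003, -0.0091, 0.0188]
tcp_rot: [[-0.059, -0.998, 0.003], [-0.998, 0.059, 0.002], [-0.002, -0.003, -1.0]]
force: [-1.5, 8.0, 3.0]
opening: 0.736
finger_force: 8.0
```

>>> servo_tool([
  [[0,-0.06,0,0],[0,0,0,0]],
])

```text
time_s: 48.32
tool_pos: [0.5002, -0.012, 0.0189]
tcp_rot: [[-0.059, -0.998, 0.003], [-0.998, 0.059, 0.002], [-0.002, -0.003, -1.0]]
force: [-2.5, 9.2, 2.8]
opening: 0.735
finger_force: 8.0
```

Run:
```python
from h import *
prof(.498,-.03,.03)
```

```text
col 305
194:59 195:57 196:62 197:84 198:61 199:48 200:48 201:51 202:112 203:237 204:238 205:237 206:235 207:208 208:117 209:117 210:119 211:139 212:224 213:209 214:109 215:118 216:111 217:111 218:111 219:111 220:110 221:110 222:110 223:119 224:160 225:120 226:188 227:189 228:189 229:190 230:190 231:190
```

>>> servo_tool([
  [[0,-0.03,0.08,0],[0,-0.05,0.07,0],[0,0,0,0]],
])

```text
time_s: 48.75
tool_pos: [0.4996, -0.0178, 0.026]
tcp_rot: [[-0.059, -0.998, 0.001], [-0.998, 0.059, 0.0], [-0.0, -0.001, -1.0]]
force: [0.2, 3.7, 0.3]
opening: 0.732
finger_force: 8.0
```

>>> servo_tool([
  [[0,-0.1,0.07,0],[0,-0.1,0.06,0],[0,0,0,0]],
])

```text
time_s: 49.12
tool_pos: [0.4991, -0.0282, 0.0324]
tcp_rot: [[-0.06, -0.998, 0.0], [-0.998, 0.06, -0.0], [0.0, -0.0, -1.0]]
force: [-0.5, 1.8, 1.4]
opening: 0.734
finger_force: 8.0
```

>>> servo_tool([
  [[0,-0.11,0.03,0],[0,-0.11,0.02,0],[0,0,0,0]],
])

```text
time_s: 49.5
tool_pos: [0.4987, -0.0393, 0.0347]
tcp_rot: [[-0.06, -0.998, -0.001], [-0.998, 0.06, -0.0], [0.001, 0.001, -1.0]]
force: [-0.8, 1.8, 3.4]
opening: 0.731
finger_force: 8.0
```

>>> servo_tool([
  [[0,-0.09,-0.01,0],[0,-0.08,-0.02,0],[0,0,0,0]],
])

```text
time_s: 49.88
tool_pos: [0.4983, -0.0479, 0.0332]
tcp_rot: [[-0.059, -0.998, -0.002], [-0.998, 0.059, -0.001], [0.001, 0.002, -1.0]]
force: [-2.2, 1.2, 6.2]
opening: 0.738
finger_force: 8.0
```

Run:
```python
from h import *
prof(.498,-.04,.03)
```

```text
col 305
195:60 196:77 197:85 198:54 199:48 200:47 201:50 202:112 203:237 204:237 205:237 206:237 207:231 208:114 209:123 210:123 211:123 212:123 213:122 214:122 215:123 216:123 217:133 218:185 219:190 220:184 221:135 222:81 223:82 224:93 225:90 226:102 227:101 228:118 229:189 230:190 231:189 232:190
```

Tilted about 60° again. Now I'll carry it clear and press it flat.

>>> servo_tool([
  [[0,0.1,0.1,0],[0,0.5,0.2,0],[0,0.6,0,0],[0,0.2,-0.2,0],[0,0,-0.1,0]],
], force=15)

```text
time_s: 50.55
tool_pos: [0.4984, 0.0229, 0.0318]
tcp_rot: [[-0.058, -0.998, -0.002], [-0.998, 0.058, -0.001], [0.001, 0.002, -1.0]]
force: [-0.1, -0.6, -1.6]
opening: 0.738
finger_force: 15.0
```

>>> servo_tool([
  [[0,-0.08,-0.06,0],[0,-0.1,-0.06,0],[0,-0.1,-0.06,0],[0,0,0,0]],
], force=8)

```text
time_s: 51.05
tool_pos: [0.4989, 0.0077, 0.0239]
tcp_rot: [[-0.061, -0.998, -0.0], [-0.998, 0.061, -0.0], [0.0, 0.0, -1.0]]
force: [-0.6, -0.1, -1.7]
opening: 0.734
finger_force: 8.0
```

>>> servo_tool([
  [[0,-0.1,-0.06,0],[0,-0.1,-0.06,0],[0,-0.08,-0.05,0],[0,0,0,0]],
])

```text
time_s: 51.55
tool_pos: [0.5005, -0.0049, 0.0161]
tcp_rot: [[-0.059, -0.998, 0.003], [-0.998, 0.059, 0.001], [-0.001, -0.003, -1.0]]
force: [-0.8, 2.7, 4.0]
opening: 0.733
finger_force: 8.0
```

Run:
```python
from h import *
prof(.498,-.0,.03)
```

```text
col 305
190:49 191:51 192:69 193:80 194:61 195:58 196:59 197:74 198:61 199:48 200:48 201:50 202:111 203:237 204:237 205:231 206:115 207:64 208:84 209:58 210:102 211:124 212:109 213:110 214:109 215:109 216:109 217:110 218:109 219:110 220:110 221:111 222:114 223:139 224:201 225:120 226:188 227:189
```

>>> servo_tool([
  [[0,0,0,0],[0,0,0,0],[0,0,0,0],[0,0.12,0.9,0]],
], claw=1)

```text
time_s: 52.1
tool_pos: [0.4964, -0.0002, 0.058]
tcp_rot: [[-0.06, -0.998, -0.009], [-0.998, 0.06, -0.003], [0.003, 0.009, -1.0]]
force: [0.2, 1.2, -0.1]
opening: 0.986
finger_force: 0.0
```

>>> servo_tool([
  [[0,0.9,0.9,0],[0,0.9,0,0],[0,0.9,0,0],[0,0.9,0,0],[0,0,0,0]],
])

```text
time_s: 52.72
tool_pos: [0.4993, 0.1825, 0.1046]
tcp_rot: [[-0.055, -0.998, 0.001], [-0.998, 0.055, 0.0], [-0.0, -0.001, -1.0]]
force: [-0.2, -0.7, 0.5]
opening: 0.997
finger_force: 0.0
```

```bash
cat >> h.py <<'E'
def desk(fn=None,y0=-.042,y1=.12):
    "dark rubber on the pale top of a stamp on the free desk; block outline from the side faces"
    j=read_camera('top')[:,:,::-1]; g=j.max(2).astype(int)
    a=px('top',[.56,y1,.05]); b=px('top',[.435,y0,.05]); x0,y0_,x1,y1_=int(a[0]),int(a[1]),int(b[0]),int(b[1])
    s=g[y0_:y1_,x0:x1]; k=np.argwhere(s<150); c=k.mean(0)[::-1]+[x0,y0_]
    print('n',len(k),'centre',c.round(1),w('top',*c,.05).round(4)); print('\n'.join(''.join('#' if v<110 else '+' if v<170 else '.' for v in r) for r in s))
E
python3 - <<'E'
from h import *
print(status.read_state()['tool_pos']); desk()
E
```

```text
[0.4993246  0.18252047 0.10463464]
n 100 centre [323. 225.] [4.938e-01 2.000e-04 5.000e-02]
..............................................+++#
................................................++
..................................................
..................................................
..................................................
..................................................
..................................................
..................................................
..................................................
..................................................
..................................................
..................................................
..................................................
..................................................
..................................................
...................................++.............
...................................+++....+++.....
...................................+++....+++.....
..................................+++.....+++.....
..................................+++..
[... 586 characters left out ...]
.....................................
.............................++++.................
.............................+++++++++++..........
.............................++++++++++++++++.....
..................................+++++++++++.....
..................................................
..................................................
..................................................
..................................................
..................................................
..................................................
..................................................
..................................................
..................................................
```

Two parallel bars, face up, so this one goes to the square tray.

Run:
```python
from h import *
a=px('top',[.56,.12,.05]).astype(int); print(a,w('top',a[0]+38,a[1]+22.6,.05), status.read_state()['tool_pos']); mould()
```

```text
[285 200] [0.50110666 0.00083207 0.05      ] [0.49878265 0.1809355  0.10438572]
blob [202 188  43  38 885] [0.5259 0.3155 0.055 ]
blob [187 205  27  53 758] [0.4263 0.3706 0.055 ]
```

>>> servo_tool([
  [[0.03,-0.9,0,0],[0.03,-0.9,0,0],[0,-0.9,0,0],[0,-0.9,0,0],[0,0,0,0]],
])

```text
time_s: 53.45
tool_pos: [0.5008, -0.0037, 0.1045]
tcp_rot: [[-0.065, -0.998, -0.002], [-0.998, 0.065, -0.0], [0.0, 0.002, -1.0]]
force: [0.4, 0.1, -0.3]
opening: 1.005
finger_force: 0.0
```

>>> servo_tool([
  [[0,0,-0.8,0],[0,0,-0.8,0],[0,0,-0.27,0],[0,0,0,0]],
])

```text
time_s: 53.95
tool_pos: [0.5019, -0.0002, 0.0109]
tcp_rot: [[-0.059, -0.998, -0.001], [-0.998, 0.059, -0.001], [0.001, 0.001, -1.0]]
force: [-0.0, 0.8, 0.0]
opening: 1.001
finger_force: 0.0
```

>>> servo_tool([
  [[0,0,0,0],[0,0,0,0],[0,0,0,0],[0,0,0.5,0],[0,0,0.6,0]],
], claw=-1, force=25)

```text
time_s: 54.58
tool_pos: [0.5013, -0.0002, 0.0664]
tcp_rot: [[-0.059, -0.998, -0.002], [-0.998, 0.059, -0.0], [0.001, 0.002, -1.0]]
force: [0.9, -0.8, -2.2]
opening: 0.735
finger_force: 25.0
```

>>> servo_tool([
  [[0.07,-0.92,0,0],[0.07,-0.92,0,0],[0.07,-0.92,0,0],[0.07,-0.92,0,0],[0,0,0,0]],
])

```text
time_s: 55.2
tool_pos: [0.5157, -0.1865, 0.066]
tcp_rot: [[-0.064, -0.998, -0.0], [-0.998, 0.064, 0.0], [-0.0, 0.0, -1.0]]
force: [-0.8, 0.1, -2.7]
opening: 0.734
finger_force: 25.0
```

>>> servo_tool([
  [[0,0,-0.5,0],[0,0,-0.4,0],[0,0,-0.08,0],[0,0,-0.02,0],[0,0,0,0]],
])

```text
time_s: 55.82
tool_pos: [0.5154, -0.1834, 0.0171]
tcp_rot: [[-0.059, -0.998, -0.001], [-0.998, 0.059, 0.0], [-0.0, 0.002, -1.0]]
force: [-3.3, 2.2, 5.6]
opening: 0.735
finger_force: 25.0
```

>>> servo_tool([
  [[0,0,0,0],[0,0,0,0],[0,0,0,0]],
], claw=1)

```text
time_s: 56.2
tool_pos: [0.5166, -0.184, 0.0163]
tcp_rot: [[-0.059, -0.998, 0.001], [-0.998, 0.059, -0.0], [0.0, -0.001, -1.0]]
force: [0.6, 0.4, 0.4]
opening: 0.96
finger_force: 0.0
```

>>> servo_tool([
  [[0,0,0.9,0],[0,0,0.9,0],[0,0,0,0]],
])

```text
time_s: 56.58
tool_pos: [0.5192, -0.1844, 0.1102]
tcp_rot: [[-0.059, -0.998, 0.009], [-0.998, 0.059, -0.001], [0.001, -0.009, -1.0]]
force: [-1.4, 1.0, -1.5]
opening: 0.998
finger_force: 0.0
```

Run:
```python
from h import *
print(status.read_state()['tool_pos']);mould()
```

```text
[ 0.51917783 -0.18444345  0.11019425]
blob [194 225  20  22 357] [0.4319 0.3571 0.055 ]
```

>>> servo_tool([
  [[-0.16,1,0,0],[-0.16,1,0,0],[-0.16,1,0,0],[-0.16,1,0,0],[-0.16,1,0,0]],
])

```text
time_s: 57.25
tool_pos: [0.475, 0.0672, 0.105]
tcp_rot: [[-0.059, -0.998, -0.002], [-0.998, 0.059, -0.001], [0.001, 0.002, -1.0]]
force: [1.0, 0.4, 0.8]
opening: 0.995
finger_force: 0.0
```

>>> servo_tool([
  [[-0.16,1,0,0],[-0.16,1,0,0],[-0.16,1,0,0],[-0.16,1,0,0],[-0.16,1,0,0]],
])

```text
time_s: 57.88
tool_pos: [0.4351, 0.317, 0.1048]
tcp_rot: [[-0.059, -0.998, -0.002], [-0.998, 0.059, -0.002], [0.002, 0.002, -1.0]]
force: [0.1, 0.5, 0.1]
opening: 1.006
finger_force: 0.0
```

>>> servo_tool([
  [[-0.16,0.9,0,0],[0,0,0,0],[0,0,0,0]],
])

```text
time_s: 58.25
tool_pos: [0.4274, 0.36, 0.1048]
tcp_rot: [[-0.059, -0.998, -0.002], [-0.998, 0.059, -0.003], [0.003, 0.002, -1.0]]
force: [-0.1, -0.1, 0.3]
opening: 0.997
finger_force: 0.0
```

>>> servo_tool([
  [[0,0.1,-0.7,0],[0,0,-0.6,0],[0,0,-0.3,0],[0,0,0,0]],
])

```text
time_s: 58.75
tool_pos: [0.428, 0.3646, 0.0254]
tcp_rot: [[-0.06, -0.998, -0.001], [-0.998, 0.06, -0.002], [0.002, 0.001, -1.0]]
force: [0.5, 0.1, 0.8]
opening: 0.998
finger_force: 0.0
```

>>> servo_tool([
  [[0,0,0,0],[0,0,0,0],[0,0,0,0],[0,0,0,0]],
], claw=-1, force=25)

```text
time_s: 59.25
tool_pos: [0.4287, 0.3666, 0.0272]
tcp_rot: [[-0.059, -0.998, 0.001], [-0.998, 0.059, 0.001], [-0.002, -0.001, -1.0]]
force: [0.7, -0.5, 2.3]
opening: 0.735
finger_force: 25.0
```

>>> servo_tool([
  [[0,0,0.4,0],[0,0,0.6,0],[0,0,0.4,0],[0,0,0,0]],
])

```text
time_s: 59.75
tool_pos: [0.4283, 0.3666, 0.0972]
tcp_rot: [[-0.059, -0.998, 0.001], [-0.998, 0.059, 0.002], [-0.002, -0.001, -1.0]]
force: [0.3, 0.4, -2.4]
opening: 0.736
finger_force: 25.0
```

>>> servo_tool([
  [[0.17,-0.93,0,0],[0.17,-0.93,0,0],[0.17,-0.93,0,0],[0.17,-0.93,0,0],[0.17,-0.93,0,0]],
])

```text
time_s: 60.38
tool_pos: [0.4696, 0.1316, 0.0947]
tcp_rot: [[-0.059, -0.998, -0.003], [-0.998, 0.059, -0.001], [0.001, 0.003, -1.0]]
force: [1.1, 0.6, -2.9]
opening: 0.736
finger_force: 25.0
```

>>> servo_tool([
  [[0.18,-0.93,0,0],[0.18,-0.93,0,0],[0.18,-0.93,0,0],[0,0,-0.8,0],[0,0,-0.72,0]],
])

```text
time_s: 61.0
tool_pos: [0.4964, -0.0071, 0.0182]
tcp_rot: [[-0.062, -0.998, -0.002], [-0.998, 0.062, -0.0], [0.0, 0.002, -1.0]]
force: [-6.2, 1.6, 21.2]
opening: 0.736
finger_force: 25.0
```

>>> servo_tool([
  [[0,-0.06,0,0],[0,0,0,0]],
], force=8)

```text
time_s: 61.25
tool_pos: [0.4973, -0.0092, 0.0203]
tcp_rot: [[-0.059, -0.998, -0.001], [-0.998, 0.059, -0.0], [0.0, 0.001, -1.0]]
force: [-0.1, 0.1, -2.2]
opening: 0.738
finger_force: 8.0
```

>>> servo_tool([
  [[0,-0.06,0,0],[0,0,0,0]],
])

```text
time_s: 61.5
tool_pos: [0.4979, -0.0119, 0.0211]
tcp_rot: [[-0.059, -0.998, 0.001], [-0.998, 0.059, 0.001], [-0.001, -0.001, -1.0]]
force: [0.1, -1.0, -2.7]
opening: 0.73
finger_force: 8.0
```

>>> servo_tool([
  [[0,-0.06,0,0],[0,0,0,0]],
])

```text
time_s: 61.75
tool_pos: [0.498, -0.0149, 0.0206]
tcp_rot: [[-0.059, -0.998, 0.001], [-0.998, 0.059, 0.0], [-0.0, -0.001, -1.0]]
force: [0.4, 0.7, -1.4]
opening: 0.734
finger_force: 8.0
```

>>> servo_tool([
  [[0,-0.06,0,0],[0,0,0,0]],
])

```text
time_s: 62.0
tool_pos: [0.4986, -0.0172, 0.0208]
tcp_rot: [[-0.059, -0.998, 0.002], [-0.998, 0.059, 0.001], [-0.001, -0.002, -1.0]]
force: [0.2, 4.9, -0.4]
opening: 0.733
finger_force: 8.0
```

>>> servo_tool([
  [[0,-0.06,0.03,0],[0,0,0,0]],
])

```text
time_s: 62.25
tool_pos: [0.4986, -0.02, 0.0225]
tcp_rot: [[-0.059, -0.998, 0.002], [-0.998, 0.059, 0.001], [-0.002, -0.002, -1.0]]
force: [-0.9, 6.2, 1.9]
opening: 0.74
finger_force: 8.0
```

Run:
```python
from h import *
prof(.498,-.03,.03)
```

```text
col 305
194:58 195:58 196:66 197:85 198:60 199:47 200:47 201:49 202:112 203:237 204:237 205:232 206:136 207:122 208:122 209:121 210:120 211:138 212:212 213:110 214:106 215:107 216:107 217:107 218:106 219:107 220:107 221:106 222:107 223:114 224:129 225:112 226:146 227:160 228:172 229:144 230:173 231:203
```

>>> servo_tool([
  [[0,-0.05,0.03,0],[0,-0.05,0.03,0],[0,0,0,0]],
])

```text
time_s: 62.68
tool_pos: [0.4982, -0.0252, 0.0255]
tcp_rot: [[-0.059, -0.998, 0.002], [-0.998, 0.059, 0.001], [-0.001, -0.002, -1.0]]
force: [-0.9, 5.6, 2.1]
opening: 0.73
finger_force: 8.0
```

>>> servo_tool([
  [[0,-0.1,0.05,0],[0,-0.1,0.04,0],[0,0,0,0]],
])

```text
time_s: 63.05
tool_pos: [0.4977, -0.0359, 0.0297]
tcp_rot: [[-0.059, -0.998, 0.0], [-0.998, 0.059, 0.0], [-0.0, -0.0, -1.0]]
force: [-1.3, 3.2, 3.1]
opening: 0.739
finger_force: 8.0
```

>>> servo_tool([
  [[0,-0.1,0.02,0],[0,-0.09,0.01,0],[0,0,0,0]],
])

```text
time_s: 63.42
tool_pos: [0.4972, -0.0459, 0.0308]
tcp_rot: [[-0.059, -0.998, -0.001], [-0.998, 0.059, -0.0], [0.0, 0.001, -1.0]]
force: [-2.0, 2.1, 1.8]
opening: 0.733
finger_force: 8.0
```

>>> servo_tool([
  [[0,-0.07,-0.01,0],[0,-0.06,-0.02,0],[0,0,0,0]],
])

```text
time_s: 63.8
tool_pos: [0.4974, -0.0525, 0.0292]
tcp_rot: [[-0.059, -0.998, -0.0], [-0.998, 0.059, -0.0], [0.0, 0.0, -1.0]]
force: [-1.6, 1.3, 1.8]
opening: 0.734
finger_force: 8.0
```

Run:
```python
from h import *
prof(.498,-.04,.03)
```

```text
col 305
195:61 196:57 197:60 198:77 199:67 200:48 201:49 202:111 203:237 204:237 205:237 206:224 207:124 208:125 209:131 210:127 211:127 212:127 213:126 214:127 215:126 216:126 217:124 218:126 219:180 220:115 221:82 222:81 223:82 224:101 225:100 226:122 227:137 228:153 229:143 230:173 231:203 232:149
```

>>> servo_tool([
  [[0,0.1,0.1,0],[0,0.5,0.2,0],[0,0.6,0,0],[0,0.2,-0.2,0],[0,0,-0.1,0]],
], force=15)

```text
time_s: 64.47
tool_pos: [0.4971, 0.0182, 0.0282]
tcp_rot: [[-0.058, -0.998, -0.001], [-0.998, 0.058, -0.001], [0.001, 0.001, -1.0]]
force: [-0.2, -0.0, -1.3]
opening: 0.735
finger_force: 15.0
```

>>> servo_tool([
  [[0,-0.08,-0.06,0],[0,-0.1,-0.06,0],[0,-0.1,-0.06,0],[0,0,0,0]],
], force=8)

```text
time_s: 64.97
tool_pos: [0.497, 0.0028, 0.0203]
tcp_rot: [[-0.06, -0.998, -0.001], [-0.998, 0.06, -0.001], [0.001, 0.001, -1.0]]
force: [-1.2, -1.3, 1.5]
opening: 0.73
finger_force: 8.0
```

>>> servo_tool([
  [[0,-0.1,-0.06,0],[0,-0.1,-0.06,0],[0,-0.1,-0.06,0],[0,0,0,0]],
])

```text
time_s: 65.47
tool_pos: [0.4982, -0.0113, 0.0109]
tcp_rot: [[-0.06, -0.998, 0.001], [-0.998, 0.06, 0.0], [-0.0, -0.001, -1.0]]
force: [0.7, 0.1, -2.3]
opening: 0.736
finger_force: 8.0
```

>>> servo_tool([
  [[0,-0.06,-0.04,0],[0,0,0,0]],
])

```text
time_s: 65.72
tool_pos: [0.4984, -0.0139, 0.0092]
tcp_rot: [[-0.059, -0.998, 0.001], [-0.998, 0.059, 0.0], [-0.0, -0.001, -1.0]]
force: [1.3, -0.1, -2.1]
opening: 0.737
finger_force: 8.0
```

Run:
```python
from h import *
prof(.498,-.0,.03)
```

```text
col 305
190:44 191:44 192:47 193:49 194:53 195:75 196:79 197:57 198:49 199:57 200:78 201:63 202:111 203:237 204:237 205:231 206:113 207:110 208:112 209:125 210:112 211:113 212:115 213:115 214:114 215:115 216:114 217:113 218:113 219:114 220:112 221:112 222:117 223:147 224:170 225:112 226:146 227:161
```

>>> servo_tool([
  [[0,0,-0.03,0],[0,0,0,0]],
])

```text
time_s: 66.03
tool_pos: [0.4983, -0.0143, 0.0082]
tcp_rot: [[-0.059, -0.998, 0.001], [-0.998, 0.059, -0.0], [0.0, -0.001, -1.0]]
force: [0.4, -3.1, 2.5]
opening: 0.739
finger_force: 8.0
```

>>> servo_tool([
  [[0,0,-0.03,0],[0,0,0,0]],
])

```text
time_s: 66.28
tool_pos: [0.4983, -0.0145, 0.0068]
tcp_rot: [[-0.059, -0.998, 0.001], [-0.998, 0.059, -0.0], [0.0, -0.001, -1.0]]
force: [0.0, -3.9, 4.4]
opening: 0.739
finger_force: 8.0
```

Run:
```python
from h import *
prof(.498,-.0,.03)
```

```text
col 305
190:42 191:44 192:44 193:48 194:49 195:58 196:81 197:70 198:49 199:51 200:71 201:82 202:115 203:237 204:237 205:232 206:150 207:111 208:112 209:113 210:121 211:112 212:115 213:114 214:113 215:114 216:113 217:113 218:113 219:112 220:112 221:107 222:114 223:128 224:170 225:112 226:145 227:160
```

>>> servo_tool([
  [[0,0,0,0],[0,0,0,0],[0,0,0,0]],
], claw=1)

```text
time_s: 66.7
tool_pos: [0.4974, -0.0138, 0.006]
tcp_rot: [[-0.059, -0.998, -0.001], [-0.998, 0.059, 0.0], [0.0, 0.001, -1.0]]
force: [0.6, -0.3, 0.3]
opening: 0.964
finger_force: 0.0
```

>>> servo_tool([
  [[0,0.2,0.1,0],[0,0.2,0.1,0],[0,0,0,0]],
])

```text
time_s: 67.08
tool_pos: [0.4983, 0.0072, 0.0169]
tcp_rot: [[-0.057, -0.998, 0.002], [-0.998, 0.057, 0.001], [-0.001, -0.002, -1.0]]
force: [-0.5, 0.3, -0.4]
opening: 1.0
finger_force: 0.0
```

>>> servo_tool([
  [[0,0,0,0],[0,0,0,0],[0,0,0,0],[0,0,0.03,0],[0,-0.15,0,0]],
], claw=-1, force=8)

```text
time_s: 67.7
tool_pos: [0.4973, -0.0016, 0.0175]
tcp_rot: [[-0.059, -0.998, -0.001], [-0.998, 0.059, -0.0], [0.0, 0.001, -1.0]]
force: [0.0, -0.2, -3.2]
opening: 0.736
finger_force: 8.0
```

>>> servo_tool([
  [[0,-0.1,0,0],[0,0,0,0]],
])

```text
time_s: 67.95
tool_pos: [0.4974, -0.0071, 0.0176]
tcp_rot: [[-0.06, -0.998, -0.001], [-0.998, 0.06, -0.0], [0.0, 0.001, -1.0]]
force: [-0.1, 0.5, -2.4]
opening: 0.734
finger_force: 8.0
```

>>> servo_tool([
  [[0,-0.06,0,0],[0,0,0,0]],
])

```text
time_s: 68.2
tool_pos: [0.4977, -0.0095, 0.0178]
tcp_rot: [[-0.059, -0.998, 0.0], [-0.998, 0.059, 0.0], [-0.0, -0.0, -1.0]]
force: [0.5, -0.6, -2.5]
opening: 0.734
finger_force: 8.0
```

>>> servo_tool([
  [[0,-0.06,0,0],[0,0,0,0]],
])

```text
time_s: 68.45
tool_pos: [0.4984, -0.0114, 0.0182]
tcp_rot: [[-0.059, -0.998, 0.002], [-0.998, 0.059, 0.002], [-0.002, -0.002, -1.0]]
force: [-0.5, 5.5, 0.9]
opening: 0.732
finger_force: 8.0
```

>>> servo_tool([
  [[0,-0.06,0.02,0],[0,0,0,0]],
])

```text
time_s: 68.7
tool_pos: [0.4986, -0.014, 0.0195]
tcp_rot: [[-0.059, -0.998, 0.003], [-0.998, 0.059, 0.002], [-0.002, -0.002, -1.0]]
force: [-1.1, 7.3, 0.9]
opening: 0.734
finger_force: 8.0
```

Run:
```python
from h import *
prof(.498,-.03,.03)
```

```text
col 305
194:60 195:58 196:59 197:78 198:60 199:46 200:48 201:49 202:112 203:237 204:237 205:237 206:235 207:199 208:117 209:117 210:117 211:137 212:220 213:206 214:109 215:120 216:110 217:111 218:111 219:110 220:110 221:109 222:110 223:120 224:159 225:113 226:145 227:161 228:172 229:143 230:173 231:202
```

>>> servo_tool([
  [[0,-0.05,0.06,0],[0,-0.06,0.05,0],[0,0,0,0]],
])

```text
time_s: 69.12
tool_pos: [0.4982, -0.0202, 0.0249]
tcp_rot: [[-0.059, -0.998, 0.002], [-0.998, 0.059, 0.001], [-0.001, -0.002, -1.0]]
force: [-0.8, 4.7, 2.0]
opening: 0.733
finger_force: 8.0
```

>>> servo_tool([
  [[0,-0.1,0.06,0],[0,-0.1,0.06,0],[0,0,0,0]],
])

```text
time_s: 69.5
tool_pos: [0.4977, -0.0309, 0.0307]
tcp_rot: [[-0.059, -0.998, 0.0], [-0.998, 0.059, 0.0], [-0.0, -0.0, -1.0]]
force: [-1.6, 4.2, 3.6]
opening: 0.733
finger_force: 8.0
```

>>> servo_tool([
  [[0,-0.1,0.03,0],[0,-0.1,0.02,0],[0,0,0,0]],
])

```text
time_s: 69.88
tool_pos: [0.4972, -0.0413, 0.0328]
tcp_rot: [[-0.059, -0.998, -0.001], [-0.998, 0.059, -0.0], [0.0, 0.001, -1.0]]
force: [-2.3, 2.2, 2.3]
opening: 0.734
finger_force: 8.0
```

>>> servo_tool([
  [[0,-0.08,-0.01,0],[0,-0.08,-0.02,0],[0,0,0,0]],
])

```text
time_s: 70.25
tool_pos: [0.497, -0.0495, 0.0314]
tcp_rot: [[-0.059, -0.998, -0.001], [-0.998, 0.059, -0.001], [0.001, 0.001, -1.0]]
force: [-2.6, 1.3, 4.5]
opening: 0.735
finger_force: 8.0
```

Run:
```python
from h import *
prof(.498,-.04,.03)
```

```text
col 305
195:56 196:61 197:79 198:71 199:49 200:46 201:49 202:111 203:237 204:237 205:237 206:237 207:231 208:117 209:122 210:123 211:123 212:122 213:122 214:123 215:123 216:123 217:124 218:141 219:191 220:184 221:125 222:79 223:82 224:93 225:102 226:122 227:137 228:153 229:143 230:173 231:203 232:148
```

>>> servo_tool([
  [[0,0.1,0.1,0],[0,0.5,0.2,0],[0,0.6,0,0],[0,0.2,-0.2,0],[0,0,-0.1,0]],
], force=15)

```text
time_s: 70.92
tool_pos: [0.497, 0.0212, 0.0301]
tcp_rot: [[-0.058, -0.998, -0.002], [-0.998, 0.058, -0.001], [0.001, 0.002, -1.0]]
force: [-0.4, 0.0, -3.3]
opening: 0.733
finger_force: 15.0
```

>>> servo_tool([
  [[0,-0.08,-0.06,0],[0,-0.1,-0.06,0],[0,-0.1,-0.06,0],[0,0,0,0]],
], force=8)

```text
time_s: 71.42
tool_pos: [0.4978, 0.0062, 0.022]
tcp_rot: [[-0.061, -0.998, 0.001], [-0.998, 0.061, 0.0], [-0.0, -0.001, -1.0]]
force: [0.9, -0.4, -2.9]
opening: 0.738
finger_force: 8.0
```

>>> servo_tool([
  [[0,-0.1,-0.06,0],[0,-0.1,-0.06,0],[0,-0.08,-0.05,0],[0,0,0,0]],
])

```text
time_s: 71.92
tool_pos: [0.499, -0.0067, 0.0143]
tcp_rot: [[-0.059, -0.998, 0.003], [-0.998, 0.059, 0.001], [-0.001, -0.003, -1.0]]
force: [-0.6, 1.7, 2.3]
opening: 0.738
finger_force: 8.0
```

>>> servo_tool([
  [[0,-0.04,-0.03,0],[0,0,0,0]],
])

```text
time_s: 72.18
tool_pos: [0.499, -0.0083, 0.0132]
tcp_rot: [[-0.059, -0.998, 0.003], [-0.998, 0.059, 0.001], [-0.001, -0.003, -1.0]]
force: [-1.0, 5.1, 6.7]
opening: 0.735
finger_force: 8.0
```

Run:
```python
from h import *
prof(.498,-.0,.03)
```

```text
col 305
190:44 191:49 192:51 193:65 194:80 195:63 196:58 197:59 198:75 199:64 200:46 201:49 202:112 203:237 204:237 205:231 206:132 207:59 208:90 209:55 210:93 211:122 212:108 213:110 214:109 215:109 216:110 217:111 218:110 219:110 220:110 221:109 222:111 223:125 224:172 225:113 226:146 227:161
```

Flat, with dark print on top. I'll release it and check from the top camera.

>>> servo_tool([
  [[0,0,0,0],[0,0,0,0],[0,0,0,0],[0,0.12,0.9,0]],
], claw=1)

```text
time_s: 72.72
tool_pos: [0.4949, -0.0041, 0.0546]
tcp_rot: [[-0.061, -0.998, -0.009], [-0.998, 0.061, -0.003], [0.003, 0.009, -1.0]]
force: [1.7, -0.1, 0.8]
opening: 0.989
finger_force: 0.0
```

>>> servo_tool([
  [[0,0.9,0.9,0],[0,0.9,0,0],[0,0.9,0,0],[0,0.9,0,0],[0,0,0,0]],
])

```text
time_s: 73.35
tool_pos: [0.4978, 0.1786, 0.1013]
tcp_rot: [[-0.055, -0.998, 0.001], [-0.998, 0.055, 0.0], [-0.0, -0.001, -1.0]]
force: [-0.2, -2.1, -0.6]
opening: 1.0
finger_force: 0.0
```

Run:
```python
from h import *
print(status.read_state()['tool_pos']); desk()
save('top','t9.png',crop=(270,160,520,300),s=3)
```

```text
[0.49784525 0.17860381 0.10128436]
n 103 centre [323.6 225.4] [ 0.4926 -0.0017  0.05  ]
..............................................+++#
................................................++
..................................................
..................................................
..................................................
..................................................
..................................................
..................................................
..................................................
..................................................
..................................................
..................................................
..................................................
..................................................
..................................................
....................................++............
...................................+++.....++.....
...................................+#+....+++.....
...................................+#+....+#+.....
...................................+++....+
[... 582 characters left out ...]
.....................................
..................................................
..............................+++++++.............
..............................+++++++++++++++.....
.................................++++++++++++.....
.......................................++++++.....
..................................................
..................................................
..................................................
..................................................
..................................................
..................................................
..................................................
..................................................
```

View pics/t9.png

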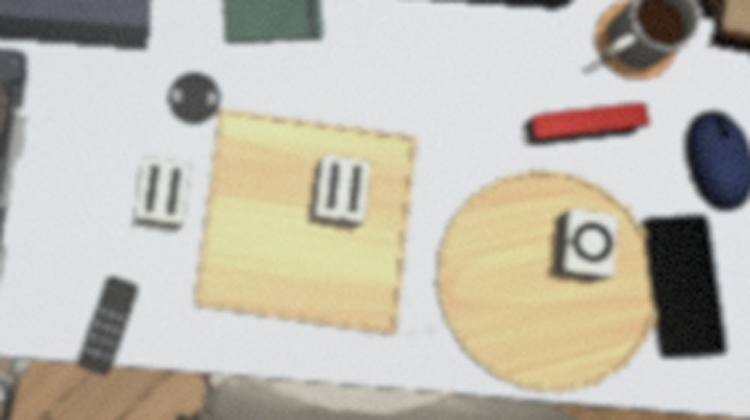

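The stamp on the desk shows two bars, at crop (162,190). The earlier bar stamp is in the square tray at (343,188) and the ring in the round tray at (592,241), both face up. I'll take this third one to the square tray.

Run:
```python
from h import *
print(w('top',285+38.4,200+22.7,.05), 'ring',w('top',270+592/3,160+241/3,.054),'bar1',w('top',270+343/3,160+187/3,.055), status.read_state()['tool_pos'])
print([w('top',270+u/3,160+v/3,.008)[:2].round(3) for u,v in[(436,281),(658,281),(545,170),(552,391)]])
```

```text
[ 5.00897846e-01 -4.02779887e-04  5.00000000e-02] ring [ 0.48162151 -0.43538088  0.054     ] bar1 [ 0.51606581 -0.18414047  0.055     ] [0.49712173 0.17603161 0.10099026]
[array([ 0.434, -0.291]), array([ 0.453, -0.518]), array([ 0.559, -0.4  ]), array([ 0.333, -0.412])]
```

>>> servo_tool([
  [[0.03,-0.9,0,0],[0.03,-0.9,0,0],[0,-0.9,0,0],[0,-0.87,0,0],[0,0,0,0]],
])

```text
time_s: 74.08
tool_pos: [0.4993, -0.006, 0.1012]
tcp_rot: [[-0.065, -0.998, -0.002], [-0.998, 0.065, -0.0], [0.0, 0.001, -1.0]]
force: [-0.1, 0.0, 0.5]
opening: 0.996
finger_force: 0.0
```

>>> servo_tool([
  [[0.02,0.03,-0.8,0],[0,0,-0.7,0],[0,0,-0.3,0],[0,0,0,0]],
])

```text
time_s: 74.58
tool_pos: [0.5005, -0.0014, 0.0103]
tcp_rot: [[-0.06, -0.998, -0.003], [-0.998, 0.06, -0.001], [0.001, 0.003, -1.0]]
force: [0.1, 0.3, 0.3]
opening: 0.998
finger_force: 0.0
```

>>> servo_tool([
  [[0,0,0,0],[0,0,0,0],[0,0,0,0],[0,0,0.5,0],[0,0,0.6,0]],
], claw=-1, force=25)

```text
time_s: 75.2
tool_pos: [0.5007, -0.001, 0.0665]
tcp_rot: [[-0.06, -0.998, -0.002], [-0.998, 0.06, -0.0], [0.001, 0.002, -1.0]]
force: [0.2, 0.5, -1.5]
opening: 0.732
finger_force: 25.0
```

>>> servo_tool([
  [[-0.3,-0.8,0,0],[-0.3,-0.8,0,0],[-0.3,-0.8,0,0],[0,0,0,0]],
])

```text
time_s: 75.7
tool_pos: [0.4546, -0.1226, 0.0662]
tcp_rot: [[-0.064, -0.998, -0.002], [-0.998, 0.064, 0.0], [-0.0, 0.002, -1.0]]
force: [0.7, -0.2, -2.3]
opening: 0.731
finger_force: 25.0
```

>>> servo_tool([
  [[0,0,-0.5,0],[0,0,-0.4,0],[0,0,-0.08,0],[0,0,-0.02,0],[0,0,0,0]],
])

```text
time_s: 76.32
tool_pos: [0.4564, -0.1204, 0.0171]
tcp_rot: [[-0.059, -0.998, -0.001], [-0.998, 0.059, 0.0], [0.0, 0.001, -1.0]]
force: [-1.9, 2.0, 3.2]
opening: 0.736
finger_force: 25.0
```

>>> servo_tool([
  [[0,0,0,0],[0,0,0,0],[0,0,0,0]],
], claw=1)

```text
time_s: 76.7
tool_pos: [0.4572, -0.1208, 0.0166]
tcp_rot: [[-0.059, -0.998, 0.001], [-0.998, 0.059, 0.0], [-0.0, -0.001, -1.0]]
force: [-0.1, -0.9, -0.2]
opening: 0.96
finger_force: 0.0
```

>>> servo_tool([
  [[0,0,0.9,0],[0,0,0.9,0],[0,0.9,0,0],[0,0.9,0,0],[0,0.9,0,0]],
])

```text
time_s: 77.32
tool_pos: [0.4568, 0.0155, 0.1068]
tcp_rot: [[-0.06, -0.998, 0.001], [-0.998, 0.06, 0.0], [-0.0, -0.001, -1.0]]
force: [0.6, -0.0, -0.1]
opening: 0.998
finger_force: 0.0
```

>>> servo_tool([
  [[0,0.9,0,0],[0,0.9,0,0],[0,0.9,0,0],[0,0.5,0,0],[0,0,0,0]],
])

```text
time_s: 77.95
tool_pos: [0.4569, 0.1758, 0.1064]
tcp_rot: [[-0.057, -0.998, 0.001], [-0.998, 0.057, 0.0], [-0.0, -0.001, -1.0]]
force: [0.3, -0.5, 0.7]
opening: 1.0
finger_force: 0.0
```

Run:
```python
from h import *
print(status.read_state()['tool_pos'])
save('top','t10.png',crop=(270,160,520,300),s=3.2)
```

```text
[0.45687423 0.17578374 0.10638644]
```

View pics/t10.png

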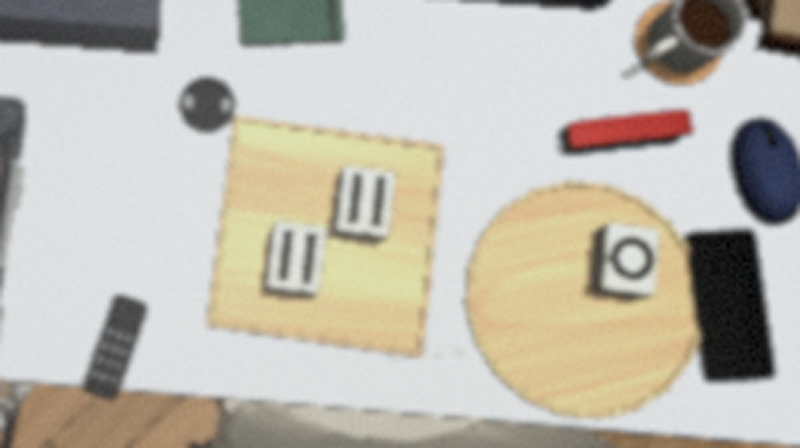

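All three stamps lie flat, face up and well inside their trays: bars at (295,258) and (365,202), ring at (632,258). The cap, remote, stapler and notebook haven't moved. The fourth pocket was empty from the start, so I'm handing in.

```bash
python3 -c "
from h import *
print(workorder.finish_job())"
```

```text
the job is handed in; nothing more can be done
None
```

I turned over and sorted the three stamps present, one ring face into the round tray and two two-bar faces into the square tray, all lying flat with the printing face up, and handed the job in at about 78 s.

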